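# Load the setting-die tray and lock it in its holder

## Task

Put every steel setting die from the bench into the wooden tray, one to a pocket (any pocket, either way up), then slide the loaded tray along the bench fully home under the lips of the slotted wooden holder. Then lock it with the self-tapping screw on the holder's bridge: press down firmly on its bar head while turning it clockwise, taking as many fresh grips as you need, until it has cut its thread and its steel collar is down on the wood. Leave the wooden slicker and the amber jar that stand among the dies where they are.

Things in the scene. Friction and masses are not known exactly. Their poses are not given: they have to be found in the camera images.
- die0_mid (a point): middle of a steel setting die (absent in some starts): square foot 20 x 20 x 10 mm under a round post 14 mm across, 20 mm tall; 30 mm in all, 55 g. The point is on the axis, 15 mm above the underside; z runs up the post, x and y are square to the foot. It starts standing on the bench; knocked over, it will not roll far.
- die1_mid (a point): middle of a steel setting die (absent in some starts): square foot 20 x 20 x 10 mm under a round post 14 mm across, 20 mm tall; 30 mm in all, 55 g. The point is on the axis, 15 mm above the underside; z runs up the post, x and y are square to the foot. It starts standing on the bench; knocked over, it will not roll far.
- die2_mid (a point): middle of a steel setting die (absent in some starts): square foot 20 x 20 x 10 mm under a round post 14 mm across, 20 mm tall; 30 mm in all, 55 g. The point is on the axis, 15 mm above the underside; z runs up the post, x and y are square to the foot. It starts standing on the bench; knocked over, it will not roll far.
- die3_mid (a point): middle of a steel setting die (absent in some starts): square foot 20 x 20 x 10 mm under a round post 14 mm across, 20 mm tall; 30 mm in all, 55 g. The point is on the axis, 15 mm above the underside; z runs up the post, x and y are square to the foot. It starts standing on the bench; knocked over, it will not roll far.
- die4_mid (a point): middle of a steel setting die (absent in some starts): square foot 20 x 20 x 10 mm under a round post 14 mm across, 20 mm tall; 30 mm in all, 55 g. The point is on the axis, 15 mm above the underside; z runs up the post, x and y are square to the foot. It starts standing on the bench; knocked over, it will not roll far.
- tray: loose wooden tray, 0.3 kg, flat on the bench. Origin: underside, middle of the pocket row; x to its nose (goes in first), z up. Base plate 62 mm wide, 5 mm thick, x -120 to 126 mm. Five open pockets, centres x = -72, -36, 0, 36, 72 mm, y = 0: each 32 (x) by 34 (y) mm inside, floor 5 mm and rims 17 mm over the bench, walls 4 mm. A 10 mm flange runs along both sides.
- tray_fin (a point): middle of the tray's dark upright fin handle, at tray x = -107 mm, 30 mm above the tray's underside; the fin is 12 mm thick (tray y), 26 mm long (tray x), from 5 to 45 mm high. Grip it across its thickness to slide the tray
- tray_hole (a point): centre of the 14 mm square hole in the tray's flat nose (x = 92 to 126 mm), on its top face: tray x = 110 mm, y = 0, z = 5 mm
- holder_mouth (a point): slotted wooden holder fixed to the bench (its floor). Point: on the bench, middle of the mouth; x points into the holder, z up. Rails 14 mm high, 68 mm apart inside; lips 8 to 14 mm over the bench, from x = 5 mm on, reach in to 25 mm from the middle line over the tray's flanges. Flared guides stand up to 37 mm before the mouth.
- holder_stop (a point): foot of the holder's stop, holder x = 227 mm, y = 0, on the bench: the tray's nose meets it, so the tray is home with its origin at holder x = 101 mm, y = 0. A bridge 24 mm high crosses over the nose from x = 198 to 245 mm and carries the screw at x = 210 mm, y = 0.
- screw_bar (a point): middle of the screw's black bar head: 46 mm long (point x), 14 mm thick (point y), 26 mm high, 58 mm over the bench at first, at any angle; z up. Unpressed it only spins idly. It presses down springily, 2.4 N to start, about 3 N per mm after the first mm, 9 mm at most, and springs up when released. Pressed 5 to 7 mm (14 to 20 N) it grips and turns the screw.
- screw_collar (a point): centre underneath the screw's steel collar (30 mm across, 4 mm thick), on the upright screw axis: 30 mm over the bench at first, on the bridge (24 mm) when the screw is home. The screw's tip, 7 mm across, 22 mm lower, enters the tray's nose hole; if the tray is not home it stops on the nose.
- screw_feed (a joint): how far the screw is driven, m: 0 at first, 0.006 fully down. Turning the pressed bar clockwise seen from above (about 0.1 Nm) sinks the screw, bar and collar 0.64 mm per rad, so follow it down; one and a half turns under pressure drives it home. More turning does no harm; turning back under pressure backs it out.
- slicker: bystander, not to be disturbed: turned wooden edge slicker, 30 mm across, 60 mm high, standing among the dies; origin at its underside
- jar: bystander, not to be disturbed: small amber jar, 36 mm across, 55 mm high, standing among the dies; origin at its underside
Things that resemble listed ones, but are neither listed nor needed, are in the scene too. Leave any pink or yellow look-alike of the part that bears die2_mid alone.

How it is judged:
On the way, in this order (a step that is already met when the one before it is completed fails the run):
1. every die that is present lies in a pocket of the tray, with the tray still outside the holder (x of die0_mid in the frame of tray between -0.088 and 0.088 m and y of die0_mid in the frame of tray between -0.015 and 0.015 m and z of die0_mid in the frame of tray between 0.005 and 0.0245 m and x of die1_mid in the frame of tray between -0.088 and 0.088 m and y of die1_mid in the frame of tray between -0.015 and 0.015 m and z of die1_mid in the frame of tray between 0.005 and 0.0245 m and x of die2_mid in the frame of tray between -0.088 and 0.088 m and y of die2_mid in the frame of tray between -0.015 and 0.015 m and z of die2_mid in the frame of tray between 0.005 and 0.0245 m and x of die3_mid in the frame of tray between -0.088 and 0.088 m and y of die3_mid in the frame of tray between -0.015 and 0.015 m and z of die3_mid in the frame of tray between 0.005 and 0.0245 m and x of die4_mid in the frame of tray between -0.088 and 0.088 m and y of die4_mid in the frame of tray between -0.015 and 0.015 m and z of die4_mid in the frame of tray between 0.005 and 0.0245 m and x of tray_hole in the frame of holder_mouth below 0.15 m), for 0.2 s.
2. the tray is fully home in the holder (x of tray_hole in the frame of holder_mouth above 0.206 m and horizontal distance between tray_hole and screw_collar below 0.005 m and angle between the x axis of tray and the x axis of holder_mouth, either way round below 0.06 rad and height (world z) of tray_hole below 0.009 m), for 0.2 s.
3. the screw has cut its thread and is driven down (value of joint screw_feed above 0.005 m), for 0.2 s.
At the end, for the whole second after the job is handed in: Every die present is down in a tray pocket (middle under 24.5 mm above the tray's underside); the tray lies flat, within 4 mm of the stop, its nose hole within 5 mm of the screw's axis, in line within 0.06 rad, at rest; the screw is driven at least 5 of its 6 mm (all of step 2 and x of die0_mid in the frame of tray between -0.088 and 0.088 m and y of die0_mid in the frame of tray between -0.015 and 0.015 m and z of die0_mid in the frame of tray between 0.005 and 0.0245 m and x of die1_mid in the frame of tray between -0.088 and 0.088 m and y of die1_mid in the frame of tray between -0.015 and 0.015 m and z of die1_mid in the frame of tray between 0.005 and 0.0245 m and x of die2_mid in the frame of tray between -0.088 and 0.088 m and y of die2_mid in the frame of tray between -0.015 and 0.015 m and z of die2_mid in the frame of tray between 0.005 and 0.0245 m and x of die3_mid in the frame of tray between -0.088 and 0.088 m and y of die3_mid in the frame of tray between -0.015 and 0.015 m and z of die3_mid in the frame of tray between 0.005 and 0.0245 m and x of die4_mid in the frame of tray between -0.088 and 0.088 m and y of die4_mid in the frame of tray between -0.015 and 0.015 m and z of die4_mid in the frame of tray between 0.005 and 0.0245 m and value of joint screw_feed above 0.005 m and linear speed of tray below 0.02 m/s); the robot touches nothing.
It fails at once if the slicker or the jar is moved more than 5 cm (distance of any of slicker, jar from where it was at the start of the episode above 0.05 m).
Of die0, die1, die2, die3, die4 only 3 to 5 are there at a start; the rules pass over those that are not, and their reading is None.
At some moment in a run one of die0, die1, die2, die3, die4 may be knocked a few centimetres aside while the robot is not near it.
Once in a run the grip may slacken for a moment while it holds something.
It also fails if it takes over 210 s, if anything falls off the work surface, if the arm or the gripper's body presses on something with over 40 N, if the wrist force passes 120 N, or if a joint passes its speed limit or range.

## Robot

A 7-joint arm with a two-finger parallel gripper is mounted at the origin on the work surface. World frame = base frame: x ahead of the robot, y to its left, z up, the work surface at z = 0. Lengths are in m, angles in rad, forces in N, time in s.
With the tool pointing down it reaches from about 0.35 to 0.9 m from the base axis. Payload 8.1 kg.
Tool frame: the origin (TCP) lies midway between the tips of the shut fingers; the grasp point (between the pads) lies 19 mm behind it; z points along the fingers, y is the direction in which the jaws open and shut (so a half turn about z gives the same grasp; the last joint's range is limited). The gripper opens to 92 mm and grips with 3 to 60 N. Pads are 19 mm wide; open, the fingers measure 130 mm over their backs; the gripper's body (75 mm by 190 mm) begins 47 mm behind the grasp point.
Start: joints at [-0.103, 0.434, 0.025, 1.573, -0.012, 1.134, -0.075], TCP at [0.625, -0, 0.227] pointing down, gripper open.
Joint ranges: [-2.62, 2.62], [-0.44, 2.09], [-1.27, 1.32], [0.08, 2.57], [-1.32, 4.46], [0.12, 2], [-2.74, 2.74]. Speed limits (rad/s): [2.22, 2.22, 3.01, 3.01, 3.14, 3.14, 3.14].

## Interface

Orientations are given as a rotation vector (axis times angle).
In Python, from cell import monitor, get_image, get_calibration, workorder, look_for, masks_of gives the robot as it stands.
- The arm moves only by the shell command python3 -m crank 'ROWS' [FORCE]. ROWS is JSON, a list of rows, each a list of 3 entries, a list of its own where there are three numbers: the shift along the tool's x, y, z in cm, then the turn about the tool's z in degrees, then the closure in counts, from 0 (fully open) to 255 (shut). A call has 1 to 5 rows; each row shifts and turns the commanded pose from where the row before left it, along the tool's axes as they then stand; what a row does not reach is not made up. A row lasts 1/10 s, in which the tool goes at most 50 mm and 8.59 degrees, less where a joint would pass 70% of its speed; a pose out of reach is approached as far as the arm can. A call with a gripper value outside its range is refused whole. The fingers move at their own pace and stop on an object; FORCE is the grip in N (left out, the last holds). Time passes only in rows, so rows that do not move let the fingers close. It gives the time, the measured TCP pose, the force and the opening at its end, in the units of the state.
- monitor.observe(): the state, without advancing time (a new reading comes with each control period).
- get_image(name): name is "scene" or "side" or "wrist"; returns (picture, depth): 384x512x3 uint8, red, green, blue; 384x512 float32, m along the optical axis (not along the pixel's ray), 0 where there is no reading.
- get_calibration(name): a dict with "fx", "fy", "cx", "cy" (pixels), "D" ([k1, k2, p1, p2, k3] as OpenCV has them; the pictures are not rectified), "R" (3x3) and "t" (3): a world point X has camera coordinates R X + t. Camera axes: x right, y down, z forward; pixel columns grow to the right and rows downward; lengths in m; the calibration is good to about 2 mm. A picture is of the moment at which its call begins: read the wrist's pose just before it. get_calibration takes no time and is no camera call; for the wrist camera it gives the pose at the moment of the call.
- workorder.sign_off(): hands the job in, once; it reports no verdict.
Trained networks look in the newest picture that a camera, given by its name, has taken for a name from the list of things; names that differ only in an ending like _2 or _b are one class to them, and where a whole thing is asked for, a point or a joint stands for the part that bears it (a point fixed in the world has none). Each returns a list of dicts, best first, with "score" (0 to 1); they miss things now and then, are a little off and sometimes report something else, mostly with a low value. They report only what shows in the picture. A call takes as long as a camera call. They do not tell look-alikes from the thing itself.
- look_for(label, camera): "location" ([x, y, z] in m, in world coordinates, good to about 4 mm: the middle of the surface that is visible of it).
- masks_of(label, camera): "region" (384x512 bool, what is visible of it).
The state is a dict: "clock": time; "joints": joint angles; "dq": joint speeds; "joint_efforts": joint torques, N m; "position": TCP position; "ee_rot": TCP orientation; "force": force on the tool from outside, world axes, zero at the start; "ft_torque": the same for the moment, N m; "width": opening from 0.0 (shut) to 1.0 (fully open).
Only numpy, scipy, OpenCV 4.12 (cv2) and the standard library are available. Lean on these libraries where they do the work, as an engineer would, in place of code of your own. Each camera call takes 0.05 s, during which the arm holds its last target.

## Working session

There is one attempt and no reset: what is moved stays moved. The work goes in short steps, Python scripts to look and compute and a shell command to move; the robot and the scene stay as the last step left them, time stands still between calls to the robot, and variables do not carry over. Pictures are saved under pics/ and viewed, and the job is handed in when it is done.

```bash
ls; mkdir -p pics; cat > h.py <<'E'
import numpy as np, cv2
from scipy.spatial.transform import Rotation as Ro
from cell import monitor,get_image,get_calibration,workorder,look_for,masks_of
def world(cal,u,v,d=None,z=None):
    K=np.array([[cal['fx'],0,cal['cx']],[0,cal['fy'],cal['cy']],[0,0,1]])
    p=cv2.undistortPoints(np.array([[[u,v]]],float),K,np.array(cal['D'],float))[0,0]
    R=np.array(cal['R']);t=np.array(cal['t']);ray=R.T@np.array([p[0],p[1],1]);c=-R.T@t
    if z is not None: d=(z-c[2])/ray[2]
    return c+ray*d
def proj(cal,X):
    K=np.array([[cal['fx'],0,cal['cx']],[0,cal['fy'],cal['cy']],[0,0,1]])
    R=np.array(cal['R']);t=np.array(cal['t'])
    return cv2.projectPoints(np.atleast_2d(X).astype(float),cv2.Rodrigues(R)[0],t,K,np.array(cal['D'],float))[0][:,0]
def cloud(name,dep,cal):
    v,u=np.mgrid[0:384,0:512];K=np.array([[cal['fx'],0,cal['cx']],[0,cal['fy'],cal['cy']],[0,0,1]])
    p=cv2.undistortPoints(np.stack([u.ravel(),v.ravel()],-1)[:,None].astype(float),K,np.array(cal['D'],float))[:,0]
    d=dep.ravel();P=np.c_[p*d[:,None],d];R=np.array(cal['R']);t=np.array(cal['t'])
    return ((P-t)@R).reshape(384,512,3)
def save(n,im,s=1.5):
    cv2.imwrite('pics/'+n,cv2.resize(im[...,::-1],None,fx=s,fy=s))
def st():
    s=monitor.observe();print('t',round(s['clock'],2),'pos',np.round(s['position'],4),'rot',np.round(s['ee_rot'],3),'F',np.round(s['force'],1),'w',round(s['width'],3));return s
def move(pos,yaw=None,s=None):
    "cm shift in tool axes; after this, yaw deg"
    s=s or monitor.observe();R=Ro.from_rotvec(s['ee_rot']).as_matrix()
    print('shift cm (current tool axes)',np.round(100*R.T@(np.array(pos)-s['position']),2))
E
python3 - <<'E'
from h import *
s=st();print(Ro.from_rotvec(s['ee_rot']).as_matrix().round(3))
for n in ['scene','side','wrist']:
    im,d=get_image(n);save(n+'0.png',im);np.savez('pics/%s0.npz'%n,im=im,d=d,P=cloud(n,d,get_calibration(n)))
E
```

```text
pics
t 0.0 pos [ 6.245e-01 -1.000e-04  2.260e-01] rot [-2.221e+00 -2.221e+00  2.000e-03] F [-0.1 -0.5  0. ] w 0.995
[[ 0.     1.    -0.002]
 [ 1.    -0.    -0.   ]
 [-0.    -0.002 -1.   ]]
```

View pics/scene0.png

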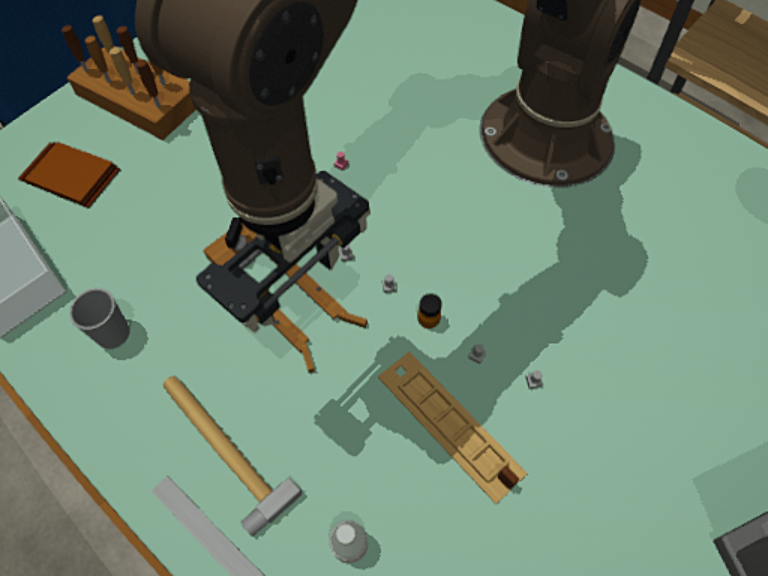

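View pics/side0.png

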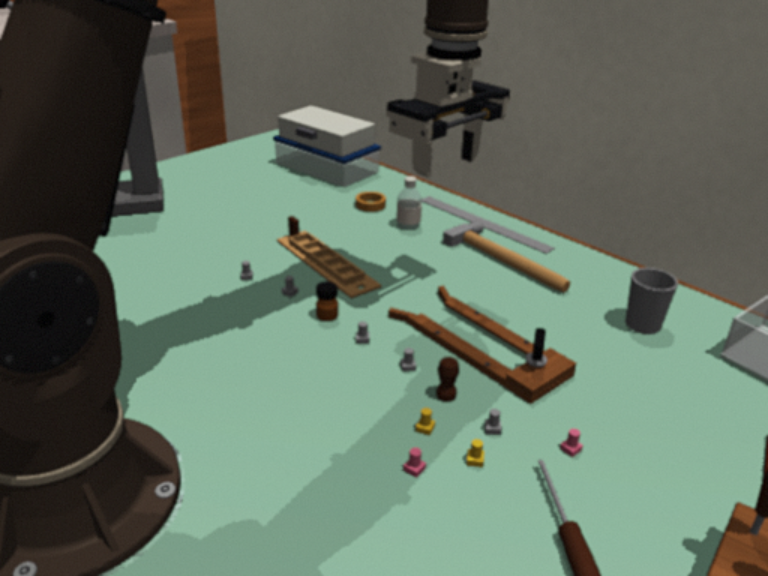

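View pics/wrist0.png

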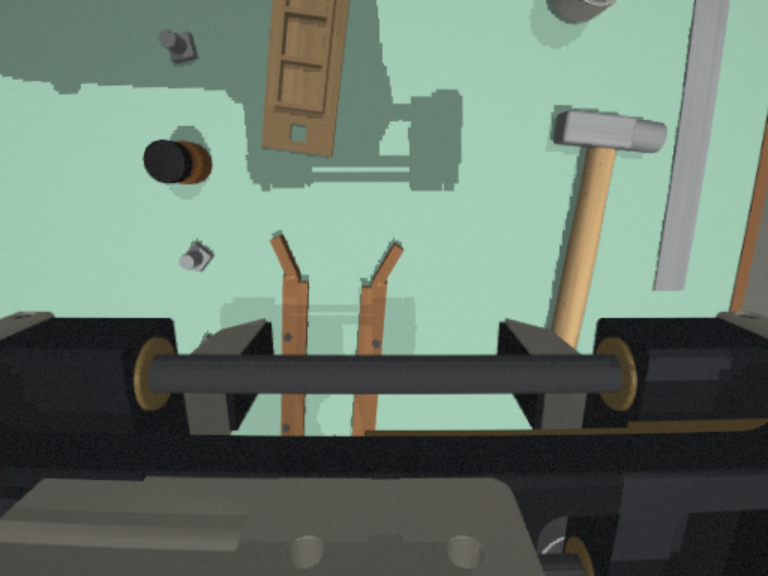

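The side view (1.5x pixels) shows five grey dies at (245,270), (289,286), (362,332), (408,358) and (493,420). The things I could mistake for them are the yellow look-alikes at (426,420) and (476,452), the pink ones at (415,462) and (573,440), and the dark slicker at (447,378). I choose the grey ones.

```bash
python3 - <<'E'
from h import *
for n in ['side','scene']:
    im,d=get_image(n);cal=get_calibration(n)
    for l in ['die2_mid','tray','tray_fin','tray_hole','holder_mouth','holder_stop','screw_bar','screw_collar','slicker','jar']:
        for r in look_for(l,n)[:9]:
            px=proj(cal,r['location'])[0];c=im[int(px[1])%384,int(px[0])%512]
            print(n,l,round(r['score'],2),np.round(r['location'],3),(px*1.5).round(),c)
a=np.load('pics/side0.npz')
im=a['im'];c=im[150:320,140:400]
save('crop_side.png',c,3)
E
```

```text
side die2_mid 0.74 [ 0.544 -0.189  0.014] [499. 360.] [141 181 155]
side die2_mid 0.71 [ 0.371 -0.283  0.012] [474. 456.] [98 78 18]
side die2_mid 0.67 [ 0.37  -0.204  0.008] [424. 426.] [157 125  31]
side die2_mid 0.6 [ 0.433 -0.264  0.01 ] [493. 425.] [52 52 53]
side die2_mid 0.56 [ 0.472 -0.357  0.008] [573. 448.] [146  69  89]
side die2_mid 0.39 [0.554 0.195 0.005] [326. 265.] [82 61 39]
side tray 0.93 [0.554 0.194 0.004] [327. 265.] [82 61 39]
side tray_fin 0.8 [0.559 0.193 0.008] [329. 262.] [57 42 26]
side tray_hole 0.89 [0.552 0.193 0.004] [326. 265.] [82 61 39]
side holder_mouth 0.79 [ 0.542 -0.192  0.012] [500. 362.] [126 144 117]
side holder_stop 0.91 [ 0.545 -0.188  0.01 ] [499. 361.] [132 158 132]
side screw_bar 0.72 [ 0.552 -0.241  0.073] [539. 339.] [18 18 18]
side screw_bar 0.69 [ 0.554 -0.241  0.056] [538. 348.] [6 5 8]
side screw_collar 0.63 [ 0.551 -0.245  0.057] [539. 350.] [6 2 2]
side screw_collar 0.59 [ 0.435 -0.186  0.037] [449. 379.] [19 10  4]
side screw_collar 0.2 [ 0.54  -0.194  0.013] [500. 363.] [126 144 117]
side slicker 0.54 [ 0.435 -0.183  0.038] [447. 377.] [26 11  6]
side jar 0.55 [0.445 0.068 0.035] [327. 301.] [42 23  8]
scene die2_mid 0.41 [ 0.317 -0.237  0.011] [339. 163.] [110  55  69]
scene tray 0.58 [0.567 0.221 0.005] [454. 431.] [116  93  54]
scene tray_fin 0.81 [0.57  0.216 0.004] [449. 430.] [121  98  56]
scene holder_mouth 0.76 [ 0.567 -0.096  0.015] [295. 299.] [124 160 138]
scene holder_stop 0.94 [ 0.57  -0.097  0.019] [293. 298.] [124 160 138]
scene screw_bar 0.47 [ 0.566 -0.228  0.07 ] [232. 233.] [32 33 33]
scene screw_collar 0.55 [ 0.559 -0.23   0.063] [235. 232.] [22 22 23]
scene jar 0.71 [0.463 0.079 0.051] [425. 308.] [34 34 34]
```

View pics/crop_side.png

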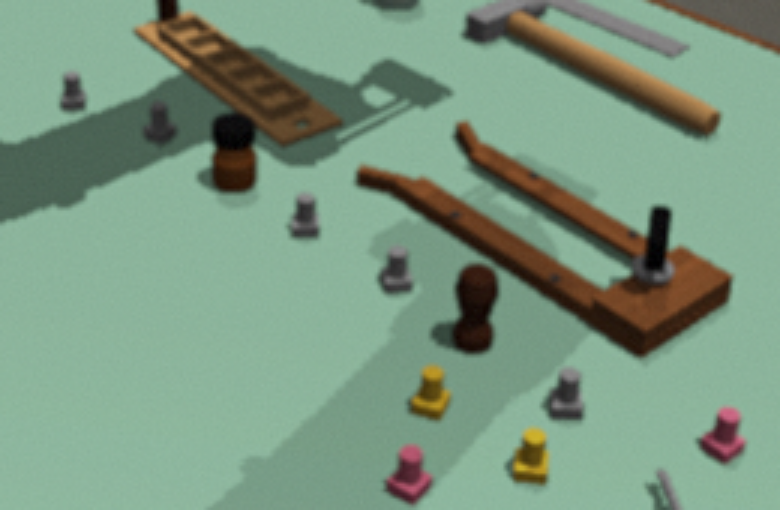

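```bash
python3 - <<'E'
from h import *
a=np.load('pics/side0.npz');P=a['P'];im=a['im'].astype(int);d=a['d']
m=(P[...,2]>0.006)&(P[...,2]<0.08)&(d>0)&(P[...,0]>0.25)&(P[...,0]<0.8)&(abs(P[...,1])<0.45)
n,lab,stt,cen=cv2.connectedComponentsWithStats(m.astype(np.uint8))
for i in range(1,n):
    if stt[i,4]<25: continue
    q=P[lab==i]; print((cen[i]*1.5).round(),stt[i,4],'min',q.min(0).round(3),'max',q.max(0).round(3),'med',np.median(q,0).round(3),'rgb',np.median(im[lab==i],0))
a=np.load('pics/wrist0.npz');P=a['P'];d=a['d']
print(P[300//2*1,256//1])
E
```

```text
[408. 208.] 396 min [0.751 0.187 0.006] max [0.795 0.234 0.08 ] med [0.765 0.2   0.045] rgb [91.5 89.  82. ]
[367. 202.] 118 min [0.755 0.293 0.006] max [0.8   0.357 0.021] med [0.773 0.316 0.015] rgb [85.  57.5 26. ]
[322. 253.] 642 min [0.527 0.114 0.006] max [0.598 0.329 0.046] med [0.567 0.223 0.014] rgb [70. 52. 33.]
[509. 259.] 710 min [ 0.767 -0.144  0.006] max [0.8   0.12  0.027] med [ 0.789 -0.033  0.019] rgb [97.  74.5 51. ]
[246. 270.] 70 min [0.417 0.246 0.006] max [0.444 0.276 0.031] med [0.429 0.256 0.015] rgb [81.  80.5 81. ]
[290. 285.] 70 min [0.442 0.158 0.006] max [0.464 0.178 0.031] med [0.451 0.166 0.015] rgb [49.5 50.  50. ]
[646. 308.] 713 min [ 0.763 -0.317  0.006] max [ 0.799 -0.252  0.08 ] med [ 0.774 -0.29   0.045] rgb [45. 44. 45.]
[326. 300.] 320 min [0.434 0.058 0.006] max [0.467 0.094 0.058] med [0.444 0.068 0.035] rgb [41. 23. 12.]
[499. 350.] 2500 min [ 0.51  -0.276  0.006] max [0.637 0.015 0.074] med [ 0.544 -0.194  0.014] rgb [100.  61.  34.]
[362. 332.] 97 min [ 0.436 -0.019  0.006] max [0.462 0.006 0.031] med [ 0.445 -0.01   0.016] rgb [80. 83. 83
[... 293 characters left out ...]
8  0.033] med [ 0.37  -0.204  0.015] rgb [127.5 112.   30.5]
[493. 420.] 137 min [ 0.421 -0.274  0.006] max [ 0.449 -0.249  0.032] med [ 0.431 -0.264  0.016] rgb [82. 83. 82.]
[572. 441.] 146 min [ 0.465 -0.363  0.006] max [ 0.487 -0.342  0.031] med [ 0.472 -0.355  0.016] rgb [122.   65.5  79. ]
[475. 452.] 160 min [ 0.362 -0.294  0.006] max [ 0.388 -0.268  0.033] med [ 0.372 -0.283  0.015] rgb [129.  113.5  35. ]
[414. 460.] 168 min [ 0.301 -0.251  0.006] max [ 0.324 -0.231  0.033] med [ 0.308 -0.243  0.016] rgb [124.5  68.5  85. ]
[565. 523.] 491 min [ 0.321 -0.45   0.007] max [ 0.424 -0.342  0.029] med [ 0.35  -0.427  0.019] rgb [68. 36. 23.]
[6.22591646e-01 2.09034772e-02 4.39682038e-04]
```

```bash
python3 -m crank '[[[4.4,-4,0],0,60],[[4.4,-4,0],0,60],[[4.4,-4,0],0,60],[[0,0,0],0,60],[[0,0,0],0,60]]' 20
cat >> h.py <<'E'
def clusters(name='wrist',tag=None,zlo=.006,zhi=.08,show=True):
    im,d=get_image(name);cal=get_calibration(name);P=cloud(name,d,cal)
    if tag: save(tag+'.png',im);np.savez('pics/'+tag+'.npz',im=im,d=d,P=P)
    m=((P[...,2]>zlo)&(P[...,2]<zhi)&(d>0)).astype(np.uint8)
    n,lab,stt,cen=cv2.connectedComponentsWithStats(m)
    for i in range(1,n):
        if stt[i,4]<40: continue
        q=P[lab==i]
        tp=q[q[:,2]>np.percentile(q[:,2],97)-.004]
        if show: print((cen[i]*1.5).round(),stt[i,4],'min',q.min(0).round(3),'max',q.max(0).round(3),'top',tp.mean(0).round(4),'rgb',np.median(im[lab==i],0))
    return im,d,P,lab
E
python3 - <<'E'
from h import *
st();clusters(tag='w1')
E
```

```text
clock: 1.75
position: [0.5237, 0.1121, 0.2272]
ee_rot: [2.218, 2.224, 0.001]
force: [-0.2, -0.8, -0.4]
width: 0.765
t 1.75 pos [0.5237 0.1121 0.2272] rot [2.218e+00 2.224e+00 1.000e-03] F [-0.2 -0.8 -0.4] w 0.765
[437. 116.] 2036 min [0.531 0.116 0.006] max [0.597 0.313 0.042] top [0.5771 0.3029 0.0335] rgb [136. 113.  82.]
[706.  16.] 638 min [0.758 0.294 0.006] max [0.819 0.322 0.021] top [0.7892 0.3054 0.0189] rgb [152.5 119.5  71. ]
[274.  72.] 307 min [0.419 0.247 0.006] max [0.445 0.272 0.031] top [0.4318 0.2594 0.0288] rgb [102. 106. 106.]
[698. 134.] 2175 min [0.755 0.186 0.006] max [0.794 0.235 0.08 ] top [0.7729 0.2102 0.0769] rgb [110. 115. 110.]
[305. 182.] 230 min [0.442 0.161 0.006] max [0.465 0.181 0.031] top [0.4534 0.1706 0.029 ] rgb [108. 111. 111.]
[693. 273.] 1846 min [0.77  0.04  0.006] max [0.861 0.117 0.028] top [0.8083 0.0944 0.0249] rgb [154.  154.  132.5]
[304. 292.] 809 min [0.436 0.061 0.006] max [0.471 0.094 0.056] top [0.453  0.0771 0.0542] rgb [52. 50. 48.]
[400. 412.] 374 min [ 0.526 -0.075  0.007] max [ 0.551 -0.034  0.016] top [ 0.5387 -0.0543  0.0136] rgb [157. 111.  74.]
[472. 412.] 371 min [ 0.599 -0.078  0.008] max [ 0.624 -0.035  0.016] top [ 0.6117 -0.0548  0.0137] rgb [155. 110.  74.]
```

View pics/w1.png

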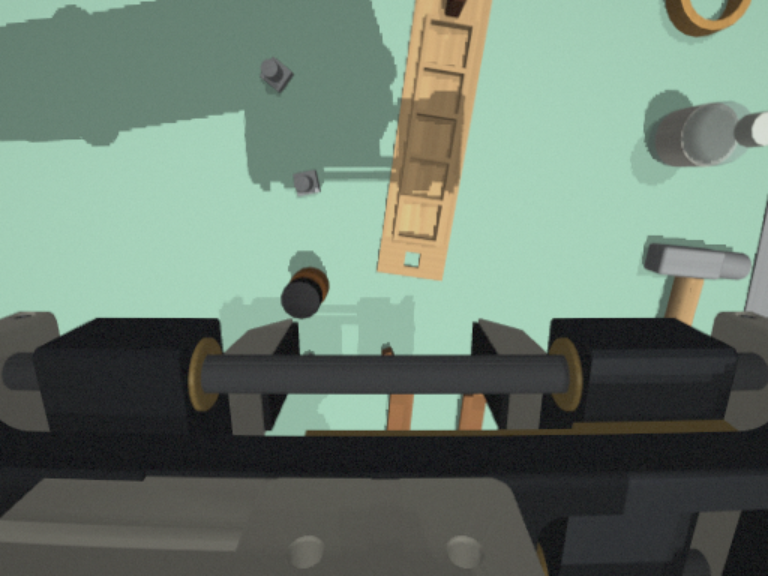

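```bash
cat >> h.py <<'E'
def trayfit(P,d):
    m=(P[...,2]>.011)&(P[...,2]<.021)&(d>0)&(P[...,0]>.50)&(P[...,0]<.64)&(P[...,1]>.10)
    n,lab,stt,cen=cv2.connectedComponentsWithStats(m.astype(np.uint8));i=1+np.argmax(stt[1:,4])
    q=P[lab==i]
    # edges: per y-bin min & max x
    ys=np.arange(q[:,1].min()+.008,q[:,1].max()-.008,.004);r=[]
    for y in ys:
        s=q[abs(q[:,1]-y)<.002]
        if len(s)>8: r.append([y,np.percentile(s[:,0],2),np.percentile(s[:,0],98)])
    r=np.array(r);w=r[:,2]-r[:,1];k=abs(w-np.median(w))<.004;r=r[k]
    p=np.polyfit(r[:,0],(r[:,1]+r[:,2])/2,1)
    print('width',np.median(w).round(4),'dx/dy',p[0].round(4),'ymin,max rim',q[:,1].min().round(4),q[:,1].max().round(4))
    u=-np.array([p[0],1])/np.hypot(p[0],1)   # tray +x dir (toward -y)
    s=q[:,:2]@u; print('extent along',np.percentile(s,[.3,99.7]).round(4))
    e=np.percentile(s,99.7)
    # point on line
    b=np.array([p[1],0]); o=b+u*((e-.092)-b@u)
    print('tray origin',o.round(4),'u',u.round(4)); 
    for X in (-.107,-.072,-.036,0,.036,.072,.110): print(X,(o+u*X).round(4))
    return o,u
E
python3 - <<'E'
from h import *
a=np.load('pics/w1.npz');P=a['P'];o,u=trayfit(P,a['d'])
cal=get_calibration('wrist');im=a['im'].copy()
for X in (-.072,-.036,0,.036,.072,.110):
    p=proj(cal,np.r_[o+u*X,.005])[0];cv2.circle(im,tuple(int(v) for v in p),1,(255,0,0),-1)
save('w1b.png',im[:200,150:400],3)
E
```

```text
width 0.0415 dx/dy 0.1433 ymin,max rim 0.116 0.3119
extent along [-0.3837 -0.1958]
tray origin [0.5641 0.2099] u [-0.1418 -0.9899]
-0.107 [0.5793 0.3158]
-0.072 [0.5743 0.2812]
-0.036 [0.5692 0.2456]
0 [0.5641 0.2099]
0.036 [0.559  0.1743]
0.072 [0.5539 0.1386]
0.11 [0.5485 0.101 ]
```

View pics/w1b.png

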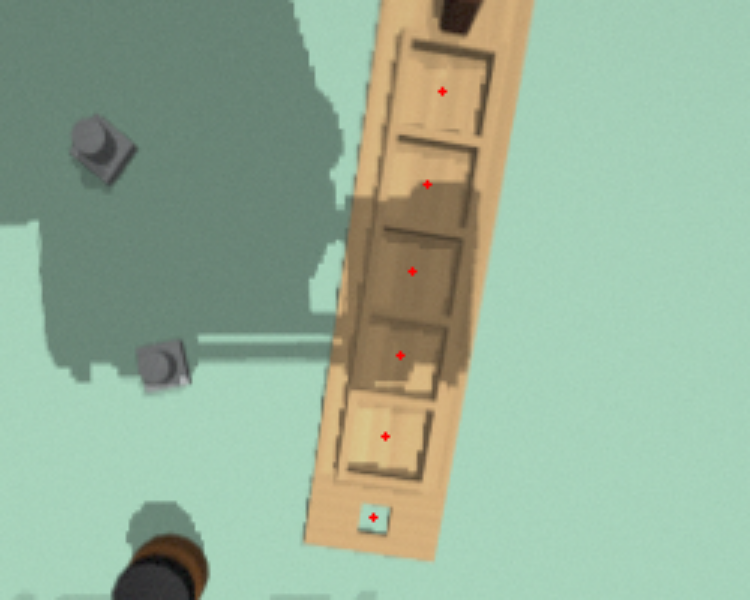

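```bash
python3 -m crank '[[[3.68,-2.3,0],0,120],[[3.68,-2.3,0],0,120],[[3.68,-2.3,0],0,120],[[3.68,-2.3,0],0,120],[[0,0,4.5],0,120]]' 25; python3 -m crank '[[[0,0,4.5],0,120],[[0,0,4.5],0,120],[[0,0,0],0,120],[[0,0,0],0,120]]'; python3 -c "
from h import *
s=st();move([.432,.2594,.014])"
```

```text
clock: 2.3
position: [0.4333, 0.2656, 0.1859]
ee_rot: [-2.215, -2.227, -0.018]
force: [1.3, 0.4, -1.3]
width: 0.531
clock: 2.7
position: [0.4329, 0.2574, 0.092]
ee_rot: [2.224, 2.219, -0.002]
force: [-0.2, 0.9, 0.8]
width: 0.531
t 2.7 pos [0.4329 0.2574 0.092 ] rot [ 2.224e+00  2.219e+00 -2.000e-03] F [-0.2  0.9  0.8] w 0.531
shift cm (current tool axes) [ 0.21 -0.09  7.8 ]
```

```bash
python3 -m crank '[[[0.1,0,4],0,120],[[0.1,0,3],0,120],[[0,0,0],0,120],[[0,0,0],0,120]]'; python3 -c "
from h import *
s=st();move([.432,.2594,.014])"
```

```text
clock: 3.1
position: [0.4336, 0.2607, 0.0238]
ee_rot: [2.222, 2.22, 0.003]
force: [0.6, 0.4, 0.5]
width: 0.532
t 3.1 pos [0.4336 0.2607 0.0238] rot [2.222 2.22  0.003] F [0.6 0.4 0.5] w 0.532
shift cm (current tool axes) [-0.13 -0.17  0.97]
```

```bash
python3 -m crank '[[[-0.1,-0.1,1.0],0,120],[[0,0,0],0,120],[[0,0,0],0,255],[[0,0,0],0,255],[[0,0,0],0,255]]' 30;python3 -m crank '[[[0,0,0],0,255],[[0,0,0],0,255],[[0,0,-1.5],0,255],[[0,0,-3],0,255],[[0,0,-2],0,255]]'; python3 -c "
from h import *
s=st();move([.5743,.2812,.07])"
```

```text
clock: 3.6
position: [0.4314, 0.2593, 0.0121]
ee_rot: [2.221, 2.221, 0.001]
force: [0.6, -0.6, 0.1]
width: 0.318
clock: 4.1
position: [0.4312, 0.2593, 0.0779]
ee_rot: [-2.221, -2.221, -0.0]
force: [1.4, 0.2, -1.1]
width: 0.143
t 4.1 pos [0.4312 0.2593 0.0779] rot [-2.221 -2.221 -0.   ] F [ 1.4  0.2 -1.1] w 0.143
shift cm (current tool axes) [ 2.19 14.31  0.79]
```

```bash
python3 -m crank '[[[0.55,3.6,0],0,255],[[0.55,3.6,0],0,255],[[0.55,3.6,0],0,255],[[0.55,3.5,0],0,255],[[0,0,0],0,255]]';python3 -m crank '[[[0,0,2],0,255],[[0,0,1],0,255],[[0,0,0],0,255],[[0,0,0],0,255]]'; python3 -c "
from h import *
s=st();move([.5743,.2812,.02])"
```

```text
clock: 4.6
position: [0.5788, 0.2807, 0.0766]
ee_rot: [2.223, 2.217, 0.004]
force: [0.3, -0.9, -0.7]
width: 0.143
clock: 5.0
position: [0.5736, 0.2812, 0.0468]
ee_rot: [-2.221, -2.222, 0.001]
force: [0.7, -0.3, 0.2]
width: 0.144
t 5.0 pos [0.5736 0.2812 0.0468] rot [-2.221e+00 -2.222e+00  1.000e-03] F [ 0.7 -0.3  0.2] w 0.144
shift cm (current tool axes) [0.   0.07 2.68]
```

```bash
python3 -m crank '[[[0,0,2],0,255],[[0,0.05,0.6],0,255],[[0,0,0],0,255],[[0,0,0],0,170],[[0,0,0],0,140]]';python3 -m crank '[[[0,0,0],0,140],[[0,0,-2],0,120],[[0,0,-4],0,120],[[-2,-3,-2],0,120],[[-2,-3,0],0,120]]'; python3 -m crank '[[[-3,-3,0],0,120],[[-3,-3,0],0,120],[[0,0,0],0,120],[[0,0,0],0,120]]'; python3 -c "
from h import *
s=st();clusters(tag='w2');move([.4534,.1706,.014])"
```

```text
clock: 5.5
position: [0.5752, 0.2815, 0.0217]
ee_rot: [2.221, 2.221, 0.002]
force: [0.0, -0.4, 0.9]
width: 0.267
clock: 6.0
position: [0.5164, 0.2423, 0.1042]
ee_rot: [2.22, 2.22, 0.01]
force: [-0.2, 0.3, -0.7]
width: 0.526
clock: 6.4
position: [0.4547, 0.1808, 0.1015]
ee_rot: [2.222, 2.22, 0.002]
force: [0.1, 0.7, 0.7]
width: 0.528
t 6.4 pos [0.4547 0.1808 0.1015] rot [2.222e+00 2.220e+00 2.000e-03] F [0.1 0.7 0.7] w 0.528
[592. 142.] 6322 min [0.535 0.159 0.006] max [0.607 0.331 0.046] top [0.577  0.3171 0.0439] rgb [113.   96.   79.5]
[383. 298.] 479 min [0.442 0.162 0.006] max [0.465 0.185 0.031] top [0.4533 0.1737 0.0292] rgb [177. 186. 183.]
[382. 419.] 458 min [0.435 0.081 0.006] max [0.47  0.097 0.031] top [0.4533 0.0932 0.027 ] rgb [77. 55. 34.]
shift cm (current tool axes) [-1.12 -0.23  8.75]
```

View pics/w2.png

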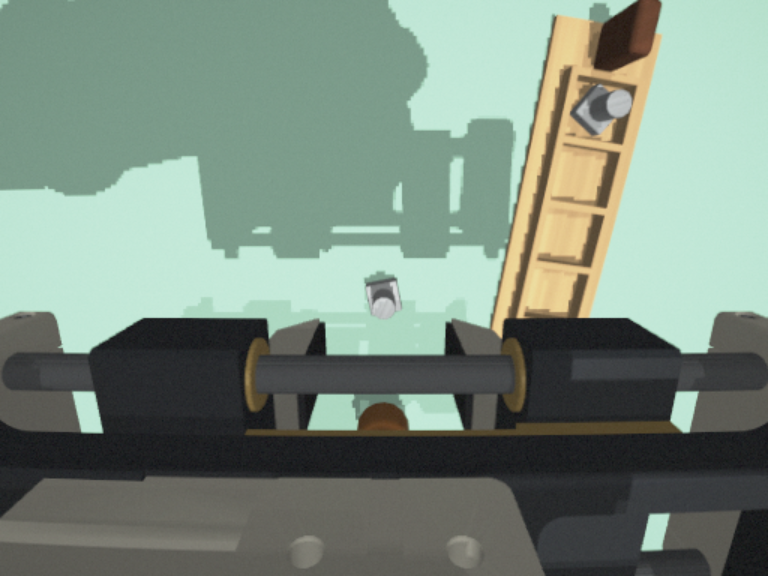

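Die A stands in the rear pocket (600,105). Die B is at (383,298), and it comes next.

```bash
python3 -m crank '[[[-0.45,-0.1,4],0,120],[[-0.45,0,3],0,120],[[0,0,0],0,120],[[0,0,0],0,120]]'; python3 -c "
from h import *
s=st();move([.4534,.172,.013])"
```

```text
clock: 6.85
position: [0.4542, 0.1731, 0.0309]
ee_rot: [-2.221, -2.222, 0.0]
force: [0.3, 0.3, -0.3]
width: 0.533
t 6.85 pos [0.4542 0.1731 0.0309] rot [-2.221 -2.222  0.   ] F [ 0.3  0.3 -0.3] w 0.533
shift cm (current tool axes) [-0.11 -0.08  1.79]
```

```bash
python3 -m crank '[[[-0.1,-0.1,1.75],0,120],[[0,0,0],0,120],[[0,0,0],0,255],[[0,0,0],0,255],[[0,0,0],0,255]]' 30;python3 -m crank '[[[0,0,0],0,255],[[0,0,0],0,255],[[0,0,-1.5],0,255],[[0,0,-3],0,255],[[0,0,-2],0,255]]'; python3 -c "
from h import *
s=st();move([.5692,.2456,.07])"
```

```text
clock: 7.35
position: [0.4533, 0.1716, 0.0142]
ee_rot: [2.221, 2.221, 0.002]
force: [0.4, 0.1, 0.1]
width: 0.316
clock: 7.85
position: [0.4527, 0.1712, 0.0795]
ee_rot: [2.222, 2.221, 0.0]
force: [0.4, 0.5, -0.5]
width: 0.138
t 7.85 pos [0.4527 0.1712 0.0795] rot [2.222 2.221 0.   ] F [ 0.4  0.5 -0.5] w 0.138
shift cm (current tool axes) [ 7.44 11.65  0.95]
```

```bash
python3 -m crank '[[[2.5,3.9,0],0,255],[[2.5,3.9,0],0,255],[[2.4,3.8,0],0,255],[[0,0,0],0,255],[[0,0,2.5],0,255]]';python3 -m crank '[[[0,0,1],0,255],[[0,0,0],0,255],[[0,0,0],0,255]]'; python3 -c "
from h import *
s=st();move([.5692,.2456,.0205])"
```

```text
clock: 8.35
position: [0.5715, 0.247, 0.0552]
ee_rot: [2.22, 2.221, 0.009]
force: [-1.2, -0.0, -1.5]
width: 0.139
clock: 8.65
position: [0.5684, 0.245, 0.0435]
ee_rot: [-2.221, -2.221, 0.001]
force: [0.8, 0.6, 0.2]
width: 0.14
t 8.65 pos [0.5684 0.245  0.0435] rot [-2.221e+00 -2.221e+00  1.000e-03] F [0.8 0.6 0.2] w 0.14
shift cm (current tool axes) [0.07 0.08 2.3 ]
```

```bash
python3 -m crank '[[[0.05,0.05,1.7],0,255],[[0,0.0,0.6],0,255],[[0,0,0],0,255],[[0,0,0],0,170],[[0,0,0],0,140]]';python3 -m crank '[[[0,0,0],0,140],[[0,0,-2],0,120],[[0,0,-4],0,120],[[-2.5,-2,-3],0,120],[[-4,-2,0],0,120]]'; python3 -m crank '[[[-4,-2,0],0,120],[[-4,-2,0],0,120],[[-4,-2,0],0,120],[[-4.5,-1.8,0],0,120],[[-2,0,0],0,120]]';python3 -m crank '[[[0,0,0],0,120],[[0,0,0],0,120]]'; python3 -c "
from h import *
s=st();clusters(tag='w3');move([.45,-.007,.014])"
```

```text
clock: 9.15
position: [0.5696, 0.2459, 0.0211]
ee_rot: [2.221, 2.221, 0.002]
force: [0.1, -0.4, 0.2]
width: 0.264
clock: 9.65
position: [0.5314, 0.1841, 0.1147]
ee_rot: [2.216, 2.224, 0.014]
force: [0.4, -1.1, 0.4]
width: 0.526
clock: 10.15
position: [0.4481, -0.0083, 0.1105]
ee_rot: [-2.225, -2.217, 0.004]
force: [0.1, 0.3, -0.1]
width: 0.532
clock: 10.35
position: [0.4516, -0.0041, 0.1107]
ee_rot: [2.222, 2.22, 0.002]
force: [0.6, 1.2, 0.4]
width: 0.53
t 10.35 pos [ 0.4516 -0.0041  0.1107] rot [2.222e+00 2.220e+00 2.000e-03] F [0.6 1.2 0.4] w 0.53
[568.  39.] 1416 min [0.528 0.118 0.006] max [0.577 0.159 0.019] top [0.5536 0.1364 0.016 ] rgb [171.5 142.5 102. ]
[387. 143.] 1643 min [0.435 0.062 0.02 ] max [0.468 0.094 0.056] top [0.4517 0.0784 0.0543] rgb [43. 43. 44.]
[509. 288.] 557 min [ 0.519 -0.042  0.006] max [0.542 0.015 0.016] top [ 0.5307 -0.0067  0.0132] rgb [170. 121.  81.]
[381. 285.] 439 min [ 0.436 -0.019  0.006] max [0.462 0.007 0.031] top [ 0.4484 -0.0056  0.0291] rgb [179. 186. 184.]
[651. 296.] 611 min [ 0.61  -0.035  0.006] max [0.64  0.007 0.015] top [ 0.6248 -0.0133  0.0131] rgb [163. 117.  77.]
[384. 413.] 394 min [ 0.437 -0.104  0.006] max [ 0.463 -0.085  0.031] top [ 0.4499 -0.0953  0.029 ] rgb [ 99. 101. 101.]
shift cm (current tool axes) [-0.37 -0.18  9.66]
```

View pics/w3.png

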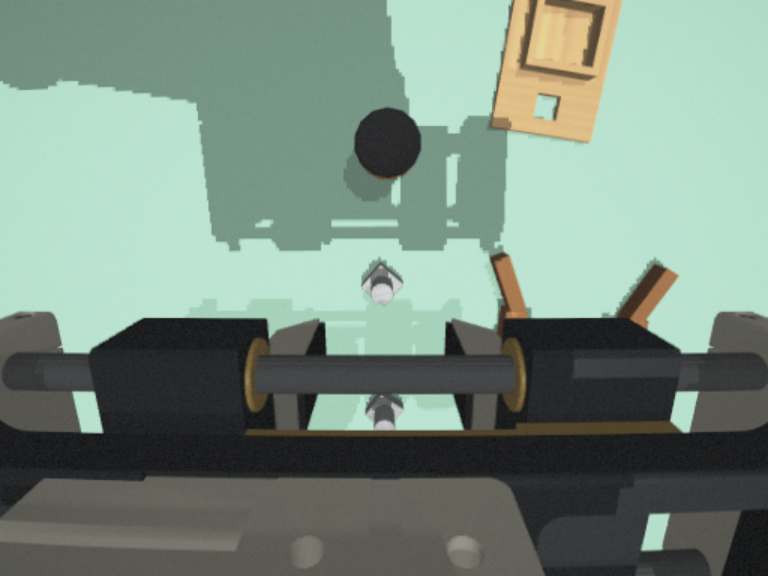

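Die C is at (381,285), in the clear. The jar is at (387,143) and die D at (384,410).

```bash
python3 -m crank '[[[-0.2,-0.2,4.5],0,120],[[0,0,3.2],0,120],[[0,0,0],0,120],[[0,0,0],0,120]]'; python3 -c "
from h import *
s=st();move([.449,-.006,.013])"
```

```text
clock: 10.8
position: [0.4491, -0.0052, 0.0334]
ee_rot: [-2.219, -2.223, 0.001]
force: [0.1, 0.6, 0.9]
width: 0.531
t 10.8 pos [ 0.4491 -0.0052  0.0334] rot [-2.219e+00 -2.223e+00  1.000e-03] F [0.1 0.6 0.9] w 0.531
shift cm (current tool axes) [-0.09 -0.01  2.04]
```

```bash
python3 -m crank '[[[-0.1,0,2.0],0,120],[[0,0,0],0,120],[[0,0,0],0,255],[[0,0,0],0,255],[[0,0,0],0,255]]' 30;python3 -m crank '[[[0,0,0],0,255],[[0,0,0],0,255],[[0,0,-2],0,255],[[0,0,-4],0,255],[[0,0,-4],0,255]]'; python3 -c "
from h import *
s=st();move([.5641,.2099,.07])"
```

```text
clock: 11.3
position: [0.4498, -0.0072, 0.0142]
ee_rot: [2.221, 2.221, 0.002]
force: [-0.0, 0.2, -0.0]
width: 0.317
clock: 11.8
position: [0.4482, -0.0074, 0.114]
ee_rot: [-2.22, -2.22, 0.003]
force: [0.7, -0.0, 0.0]
width: 0.143
t 11.8 pos [ 0.4482 -0.0074  0.114 ] rot [-2.22  -2.22   0.003] F [ 0.7 -0.   0. ] w 0.143
shift cm (current tool axes) [21.73 11.6   4.37]
```

```bash
python3 -m crank '[[[3.62,1.93,0],0,255],[[3.62,1.93,0],0,255],[[3.62,1.93,0],0,255],[[3.62,1.93,0],0,255],[[3.62,1.93,0],0,255]]';python3 -m crank '[[[3.62,1.93,0],0,255],[[0,0,0],0,255],[[0,0,4],0,255],[[0,0,3],0,255],[[0,0,0],0,255]]'; python3 -c "
from h import *
s=st();move([.5641,.2099,.0205])"
```

```text
clock: 12.3
position: [0.546, 0.175, 0.1132]
ee_rot: [2.222, 2.221, -0.001]
force: [0.3, 0.3, -0.8]
width: 0.139
clock: 12.8
position: [0.5617, 0.2081, 0.0394]
ee_rot: [-2.22, -2.22, 0.012]
force: [-1.2, -0.2, -1.0]
width: 0.141
t 12.8 pos [0.5617 0.2081 0.0394] rot [-2.22  -2.22   0.012] F [-1.2 -0.2 -1. ] w 0.141
shift cm (current tool axes) [0.19 0.25 1.88]
```

```bash
python3 -m crank '[[[0.1,0.1,1.2],0,255],[[0,0.0,0.6],0,255],[[0,0,0],0,255],[[0,0,0],0,170],[[0,0,0],0,140]]';python3 -m crank '[[[0,0,0],0,140],[[0,0,-2],0,120],[[0,0,-4],0,120],[[-1,-0.5,-3],0,120],[[-4,-1.5,0],0,120]]'; python3 -m crank '[[[-4,-1.5,0],0,120],[[-4,-1.5,0],0,120],[[-4,-1.5,0],0,120],[[-4,-1.5,0],0,120],[[-4,-1.5,0],0,120]]';python3 -m crank '[[[-4,-1.5,0],0,120],[[-1.5,-1,0],0,120],[[0,0,0],0,120],[[0,0,0],0,120]]'; python3 -c "
from h import *
s=st();clusters(tag='w4');move([.45,-.097,.014])"
```

```text
clock: 13.3
position: [0.5665, 0.2111, 0.0262]
ee_rot: [2.221, 2.221, 0.002]
force: [1.0, 0.4, -0.3]
width: 0.263
clock: 13.8
position: [0.5493, 0.1663, 0.12]
ee_rot: [2.214, 2.226, 0.017]
force: [0.1, -1.2, -0.2]
width: 0.529
clock: 14.3
position: [0.4703, -0.0406, 0.1157]
ee_rot: [2.221, 2.221, 0.001]
force: [0.7, 0.3, -0.1]
width: 0.528
clock: 14.7
position: [0.4464, -0.0939, 0.1156]
ee_rot: [2.222, 2.22, 0.001]
force: [-0.3, 1.4, 0.3]
width: 0.525
t 14.7 pos [ 0.4464 -0.0939  0.1156] rot [2.222e+00 2.220e+00 1.000e-03] F [-0.3  1.4  0.3] w 0.525
[396.   8.] 388 min [0.436 0.06  0.006] max [0.467 0.071 0.03 ] top [0.4514 0.0623 0.0262] rgb [81. 57. 35.]
[526. 224.] 3152 min [ 0.519 -0.132  0.006] max [0.552 0.013 0.016] top [ 0.5351 -0.0585  0.0134] rgb [174. 124.  84.]
[646. 230.] 3056 min [ 0.594 -0.123  0.006] max [0.639 0.007 0.016] top [ 0.6124 -0.0622  0.0134] rgb [169. 121.  81.]
[391. 286.] 426 min [ 0.437 -0.105  0.006] max [ 0.463 -0.085  0.031] top [ 0.45   -0.0979  0.0292] rgb [179.5 187.  184.5]
[379. 413.] 660 min [ 0.427 -0.183  0.008] max [ 0.456 -0.163  0.06 ] top [ 0.4419 -0.1692  0.0573] rgb [52. 38. 31.]
shift cm (current tool axes) [-0.38  0.32 10.16]
```

View pics/w4.png

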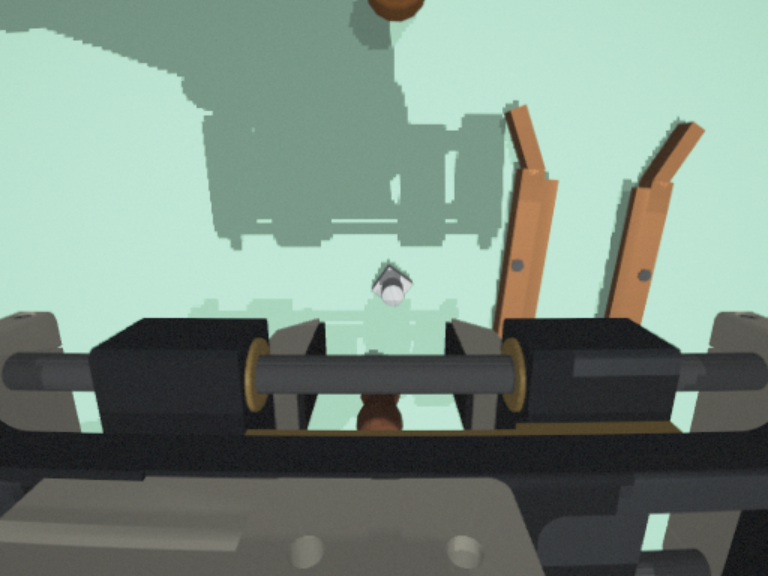

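Die D is at (391,286), clear of the holder flare (525,130) and of the slicker (380,410).

```bash
python3 -m crank '[[[-0.35,0.3,4.5],0,120],[[0,0,4],0,120],[[0,0,0],0,120],[[0,0,0],0,120]]'; python3 -c "
from h import *
s=st();move([.45,-.098,.013])"
```

```text
clock: 15.15
position: [0.4489, -0.0964, 0.0304]
ee_rot: [-2.218, -2.222, 0.001]
force: [1.1, -0.2, 0.6]
width: 0.527
t 15.15 pos [ 0.4489 -0.0964  0.0304] rot [-2.218e+00 -2.222e+00  1.000e-03] F [ 1.1 -0.2  0.6] w 0.527
shift cm (current tool axes) [-0.16  0.11  1.74]
```

```bash
python3 -m crank '[[[-0.15,0.1,1.7],0,120],[[0,0,0],0,120],[[0,0,0],0,255],[[0,0,0],0,255],[[0,0,0],0,255]]' 30;python3 -m crank '[[[0,0,0],0,255],[[0,0,0],0,255],[[0,0,-2],0,255],[[0,0,-4],0,255],[[0,0,-4],0,255]]'; python3 -c "
from h import *
s=st();move([.559,.1743,.07])"
```

```text
clock: 15.65
position: [0.4505, -0.0991, 0.0143]
ee_rot: [2.221, 2.221, 0.002]
force: [-0.7, 1.7, -0.2]
width: 0.319
clock: 16.15
position: [0.449, -0.0989, 0.114]
ee_rot: [-2.22, -2.22, 0.002]
force: [1.0, -0.3, -1.2]
width: 0.139
t 16.15 pos [ 0.449  -0.0989  0.114 ] rot [-2.22e+00 -2.22e+00  2.00e-03] F [ 1.  -0.3 -1.2] w 0.139
shift cm (current tool axes) [27.32 11.01  4.38]
```

```bash
python3 -m crank '[[[3.9,1.57,0],0,255],[[3.9,1.57,0],0,255],[[3.9,1.57,0],0,255],[[3.9,1.57,0],0,255],[[3.9,1.57,0],0,255]]';python3 -m crank '[[[3.9,1.57,0],0,255],[[3.9,1.57,0],0,255],[[0,0,4],0,255],[[0,0,3],0,255],[[0,0,0],0,255]]'; python3 -m crank '[[[0,0,0],0,255]]';python3 -c "
from h import *
s=st();move([.559,.1743,.0205])"
```

```text
clock: 16.65
position: [0.5287, 0.0974, 0.1133]
ee_rot: [2.222, 2.221, -0.0]
force: [-0.0, -0.5, 0.2]
width: 0.141
clock: 17.15
position: [0.5567, 0.1729, 0.0394]
ee_rot: [-2.219, -2.22, 0.011]
force: [-1.0, 0.4, -0.4]
width: 0.14
clock: 17.25
position: [0.5595, 0.1736, 0.0434]
ee_rot: [-2.221, -2.221, 0.002]
force: [0.4, 0.6, -0.0]
width: 0.141
t 17.25 pos [0.5595 0.1736 0.0434] rot [-2.221e+00 -2.221e+00  2.000e-03] F [ 0.4  0.6 -0. ] w 0.141
shift cm (current tool axes) [ 0.07 -0.05  2.29]
```

```bash
python3 -m crank '[[[0.05,0,1.7],0,255],[[0,0.0,0.6],0,255],[[0,0,0],0,255],[[0,0,0],0,170],[[0,0,0],0,140]]';python3 -m crank '[[[0,0,0],0,140],[[0,0,-2],0,120],[[0,0,-4],0,120],[[-1,-0.5,-4],0,120],[[-4,-1.2,0],0,120]]'; python3 -m crank '[[[-4,-1.2,0],0,120],[[-4,-1.2,0],0,120],[[-4,-1.2,0],0,120],[[-4,-1.2,0],0,120],[[-4,-1.2,0],0,120]]';python3 -m crank '[[[-4,-1.2,0],0,120],[[-4,-1.2,0],0,120],[[-4,-1.2,0],0,120],[[-4,-1.2,0],0,120],[[-1,0,0],0,120]]';python3 -m crank '[[[0,0,0],0,120],[[0,0,0],0,120]]'; python3 -c "
from h import *
s=st();clusters(tag='w5');move([.435,-.262,.014])"
```

```text
clock: 17.75
position: [0.5605, 0.1745, 0.0213]
ee_rot: [2.221, 2.221, 0.002]
force: [-0.2, 1.0, -0.5]
width: 0.268
clock: 18.25
position: [0.5466, 0.1299, 0.1259]
ee_rot: [2.213, 2.226, 0.018]
force: [1.8, 0.1, -0.9]
width: 0.526
clock: 18.75
position: [0.4823, -0.0771, 0.1207]
ee_rot: [2.221, 2.221, 0.001]
force: [1.2, -0.2, 0.2]
width: 0.531
clock: 19.25
position: [0.4325, -0.2507, 0.1207]
ee_rot: [2.228, 2.213, -0.003]
force: [-0.7, 0.7, 1.4]
width: 0.53
clock: 19.45
position: [0.4353, -0.2444, 0.1203]
ee_rot: [-2.22, -2.222, -0.001]
force: [-1.0, -0.2, 0.2]
width: 0.532
t 19.45 pos [ 0.4353 -0.2444  0.1203] rot [-2.220e+00 -2.222e+00 -1.000e-03] F [-1.  -0.2  0.2] w 0.532
[593. 177.] 13899 min [ 0.51  -0.273  0.006] max [ 0.622 -0.075  0.072] top [ 0.559  -0.2349  0.0698] rgb [175. 125.  84.]
[398. 174.] 990 min [ 0.427 -0.192  0.044] max [ 0.456 -0.164  0.061] top [ 0.4413 -0.1773  0.0578] rgb [74. 51. 39.]
[289. 212.] 469 min [ 0.361 -0.213  0.006] max [ 0.386 -0.188  0.031] top [ 0.3733 -0.2009  0.029 ] rgb [184. 161.  70.]
[199. 272.] 508 min [ 0.302 -0.249  0.006] max [ 0.324 -0.229  0.031] top [ 0.3127 -0.2393  0.029 ] rgb [214.5 144.5 167. ]
[384. 303.] 409 min [ 0.421 -0.268  0.006] max [ 0.447 -0.248  0.031] top [ 0.4343 -0.261   0.0291] rgb [177. 185. 182.]
[296. 319.] 107 min [ 0.362 -0.28   0.006] max [ 0.383 -0.267  0.016] top [ 0.3742 -0.2741  0.0141] rgb [150. 132.  58.]
[440. 418.] 292 min [ 0.465 -0.36   0.006] max [ 0.486 -0.341  0.029] top [ 0.4752 -0.3462  0.0267] rgb [152.5  97.5 111.5]
[358. 420.] 99 min [ 0.406 -0.357  0.011] max [ 0.423 -0.34   0.017] top [ 0.4152 -0.3485  0.0142] rgb [180. 187. 186.]
shift cm (current tool axes) [-1.82 -0.05 10.63]
```

View pics/w5.png

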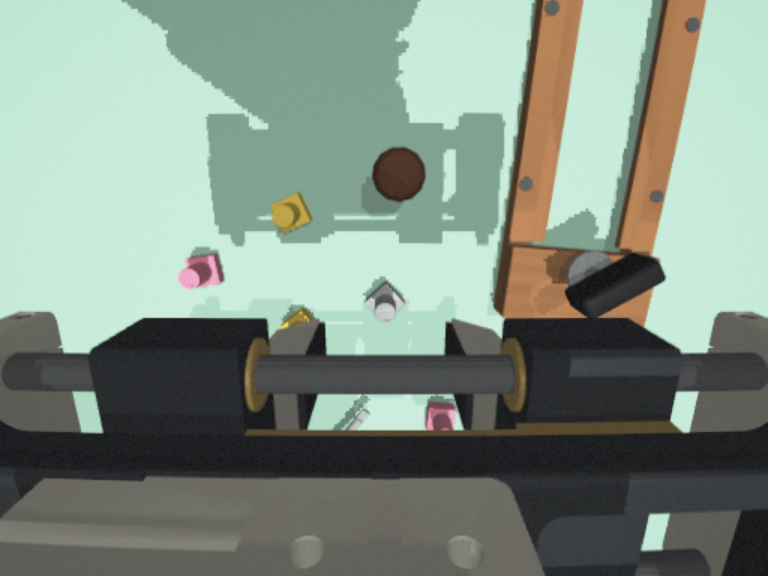

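The grey die E is at (384,303). Its neighbours are the yellow look-alike at (298,320), the pink one at (440,418) and the slicker at (398,174). I'll narrow the jaws so they clear the yellow one.

```bash
python3 -m crank '[[[-1.7,0,2],0,155],[[0,0,3.5],0,155],[[0,0,3],0,155],[[0,0,0],0,155],[[0,0,0],0,155]]'; python3 -c "
from h import *
s=st();move([.4343,-.2615,.013])"
```

```text
clock: 20.0
position: [0.4352, -0.2612, 0.0355]
ee_rot: [-2.218, -2.223, -0.0]
force: [-0.6, -0.7, -0.1]
width: 0.395
t 20.0 pos [ 0.4352 -0.2612  0.0355] rot [-2.218 -2.223 -0.   ] F [-0.6 -0.7 -0.1] w 0.395
shift cm (current tool axes) [-0.04 -0.09  2.25]
```

```bash
python3 -m crank '[[[-0.05,-0.1,2.2],0,155],[[0,0,0],0,155],[[0,0,0],0,255],[[0,0,0],0,255],[[0,0,0],0,255]]' 30;python3 -m crank '[[[0,0,0],0,255],[[0,0,0],0,255],[[0,0,-2],0,255],[[0,0,-4],0,255],[[0,0,-4.5],0,255]]'; python3 -c "
from h import *
s=st();move([.5539,.1386,.07])"
```

```text
clock: 20.5
position: [0.4345, -0.2633, 0.0144]
ee_rot: [2.22, 2.22, 0.001]
force: [-0.4, -0.2, 0.4]
width: 0.177
clock: 21.0
position: [0.4327, -0.2626, 0.1188]
ee_rot: [-2.22, -2.219, 0.001]
force: [1.9, -1.3, -0.8]
width: 0.139
t 21.0 pos [ 0.4327 -0.2626  0.1188] rot [-2.220e+00 -2.219e+00  1.000e-03] F [ 1.9 -1.3 -0.8] w 0.139
shift cm (current tool axes) [40.11 12.12  4.9 ]
```

```bash
python3 -m crank '[[[4,1.21,0],0,255],[[4,1.21,0],0,255],[[4,1.21,0],0,255],[[4,1.21,0],0,255],[[4,1.21,0],0,255]]';python3 -m crank '[[[4,1.21,0],0,255],[[4,1.21,0],0,255],[[4,1.21,0],0,255],[[4,1.21,0],0,255],[[4,1.21,0],0,255]]'; python3 -m crank '[[[0,0,0],0,255],[[0,0,0],0,255]]';python3 -c "
from h import *
s=st();clusters(tag='w6');move([.5539,.1386,.0205])"
```

```text
clock: 21.5
position: [0.4945, -0.0616, 0.1186]
ee_rot: [2.222, 2.221, 0.0]
force: [0.6, -0.1, 0.2]
width: 0.14
clock: 22.0
position: [0.555, 0.1384, 0.1185]
ee_rot: [2.222, 2.221, -0.0]
force: [1.2, -0.6, -0.4]
width: 0.14
clock: 22.2
position: [0.5545, 0.1378, 0.1181]
ee_rot: [-2.219, -2.224, 0.001]
force: [-0.2, -1.0, -0.3]
width: 0.141
t 22.2 pos [0.5545 0.1378 0.1181] rot [-2.219e+00 -2.224e+00  1.000e-03] F [-0.2 -1.  -0.3] w 0.141
[406. 138.] 4613 min [0.529 0.116 0.006] max [0.596 0.299 0.036] top [0.5672 0.2344 0.0341] rgb [147. 123.  93.]
[756.   8.] 187 min [0.765 0.295 0.006] max [0.784 0.306 0.02 ] top [0.7707 0.301  0.0168] rgb [92. 73. 45.]
[410. 102.] 571 min [0.557 0.233 0.006] max [0.58  0.255 0.036] top [0.568 0.244 0.034] rgb [125. 127. 127.]
[738. 166.] 2024 min [0.754 0.186 0.006] max [0.78  0.234 0.056] top [0.7577 0.2066 0.0513] rgb [95. 97. 91.]
[405. 163.] 473 min [0.552 0.196 0.01 ] max [0.578 0.222 0.036] top [0.5651 0.2094 0.0342] rgb [121. 124. 124.]
[713. 320.] 428 min [0.769 0.092 0.006] max [0.817 0.117 0.024] top [0.7747 0.1052 0.0209] rgb [70. 71. 72.]
shift cm (current tool axes) [ 0.25 -0.05  9.76]
```

View pics/w6.png

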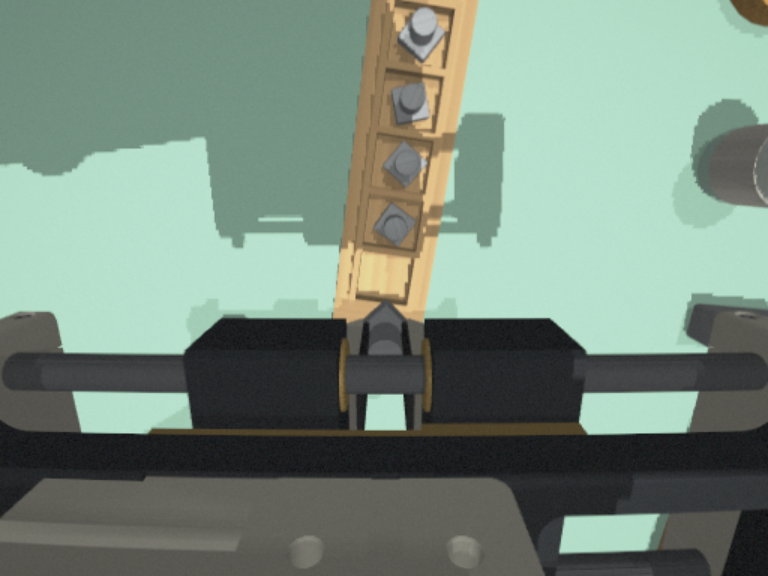

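Four dies are in their pockets. The last pocket is free at (384,275), and die E is held at (385,320). I'll place it there.

```bash
python3 -m crank '[[[0.2,-0.05,4],0,255],[[0,0,3.5],0,255],[[0,0,0],0,255],[[0,0,0],0,255]]';python3 -c "
from h import *
s=st();move([.5539,.1386,.0205])"
```

```text
clock: 22.65
position: [0.5541, 0.1374, 0.0436]
ee_rot: [-2.223, -2.219, 0.002]
force: [0.1, 0.4, -0.0]
width: 0.139
t 22.65 pos [0.5541 0.1374 0.0436] rot [-2.223e+00 -2.219e+00  2.000e-03] F [ 0.1  0.4 -0. ] w 0.139
shift cm (current tool axes) [ 0.13 -0.01  2.31]
```

```bash
python3 -m crank '[[[0.1,0,1.7],0,255],[[0,0.0,0.6],0,255],[[0,0,0],0,255],[[0,0,0],0,170],[[0,0,0],0,140]]';python3 -m crank '[[[0,0,0],0,140],[[0,0,-2],0,120],[[0,0,-4.5],0,120],[[0,0,-4.5],0,120],[[1,0,-4.5],0,120]]'; python3 -m crank '[[[2,0,-1],0,120],[[2,0,0],0,120],[[0,0,0],0,120],[[0,0,0],0,120]]'; python3 -c "
from h import *
s=st();im,d,P,lab=clusters(tag='w7');trayfit(P,d)
get_image('side')
for r in look_for('die2_mid','side'): print(r['score'],np.round(r['location'],3))
"
```

```text
clock: 23.15
position: [0.555, 0.14, 0.0213]
ee_rot: [2.221, 2.221, 0.002]
force: [-0.2, 0.4, 1.1]
width: 0.265
clock: 23.65
position: [0.5542, 0.1483, 0.1772]
ee_rot: [2.223, 2.219, -0.001]
force: [1.7, 0.3, -0.9]
width: 0.528
clock: 24.05
position: [0.5541, 0.19, 0.1853]
ee_rot: [2.22, 2.222, -0.0]
force: [0.1, -0.7, 0.3]
width: 0.53
t 24.05 pos [0.5541 0.19   0.1853] rot [ 2.22   2.222 -0.   ] F [ 0.1 -0.7  0.3] w 0.53
[700.  76.] 1870 min [0.756 0.295 0.006] max [0.822 0.36  0.022] top [0.7874 0.3281 0.0188] rgb [187. 150.  89.]
[400. 223.] 3246 min [0.53  0.117 0.006] max [0.597 0.329 0.047] top [0.578  0.3157 0.0436] rgb [145. 122.  99.]
[412. 138.] 343 min [0.56  0.269 0.006] max [0.588 0.295 0.036] top [0.5737 0.2819 0.0342] rgb [117. 119. 119.]
[404. 187.] 304 min [0.557 0.235 0.008] max [0.579 0.257 0.036] top [0.5681 0.2456 0.034 ] rgb [117. 118. 118.]
[682. 235.] 2436 min [0.754 0.189 0.006] max [0.797 0.236 0.08 ] top [0.7719 0.2128 0.0768] rgb [118.  123.5 118. ]
[689. 346.] 162 min [0.799 0.111 0.006] max [0.841 0.117 0.027] top [0.8133 0.1135 0.0241] rgb [79.  83.  80.5]
[676. 405.] 98 min [0.806 0.041 0.021] max [0.815 0.074 0.026] top [0.8102 0.0598 0.0234] rgb [213.5 182.  129. ]
width 0.0415 dx/dy 0.1432 ymin,max rim 0.1167 0.3039
extent along [-0.3796 -0.1962]
tray origin [0.563  0.2105] u [-0.1417 -0.9899]
-0.107 [0.5782 0.3164]
-0.072 [0.5732 0.2818]
-0.036 [0.5681 0.2461]
0 [0.563  0.2105]
0.036 [0.5579 0.1748]
0.072 [0.5528 0.1392]
0.11 [0.5474 0.1016]
0.71 [ 0.371 -0.204  0.01 ]
0.58 [ 0.37  -0.282  0.015]
0.54 [ 0.475 -0.357  0.01 ]
```

View pics/w7.png

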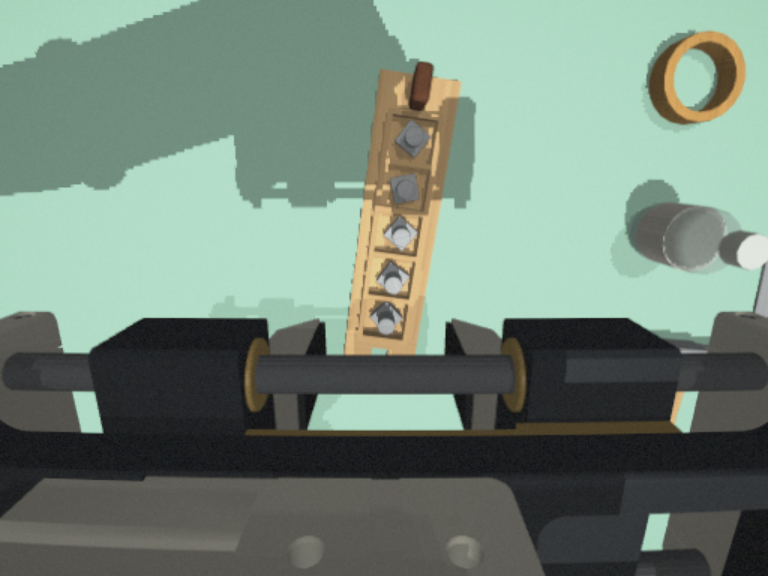

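All five dies are seated, at (412,138), (404,187), (400,233), (393,278) and (385,320), and the side camera finds no other grey die. Next I fit the holder's axis from the clouds.

```bash
python3 - <<'E'
from h import *
for t in ['w3','w4','w5']:
    a=np.load('pics/%s.npz'%t);P=a['P'];d=a['d'];m=(P[...,2]>.008)&(P[...,2]<.02)&(d>0)&(P[...,0]>.5)&(P[...,0]<.66)&(P[...,1]<.02)&(P[...,1]>-.2);q=P[m]
    for y in np.arange(-.19,.02,.01):
        s=q[abs(q[:,1]-y)<.0025]
        if len(s)<10: continue
        x=np.sort(s[:,0]);g=np.diff(x);k=g.argmax()
        if g[k]>.03: print(t,y.round(3),'outerL',x[0].round(4),'inL',x[k].round(4),'inR',x[k+1].round(4),'outerR',x[-1].round(4),'mid',((x[k]+x[k+1])/2).round(4))
a=np.load('pics/w5.npz');P=a['P'];d=a['d']
m=(P[...,2]>.05)&(P[...,2]<.075)&(d>0)&(P[...,0]>.5)&(P[...,0]<.66)&(P[...,1]>-.3)&(P[...,1]<-.2);q=P[m]
r=cv2.minAreaRect(q[:,:2].astype(np.float32)*1000);print('bar',r, cv2.boxPoints(r).round(1).tolist(),q[:,2].max())
top=q[q[:,2]>.066];r=cv2.minAreaRect(top[:,:2].astype(np.float32)*1000);print('bartop',r,cv2.boxPoints(r).round(1).tolist())
m=(P[...,2]>.02)&(P[...,2]<.028)&(d>0)&(P[...,0]>.5)&(P[...,0]<.66);q=P[m];r=cv2.minAreaRect(q[:,:2].astype(np.float32)*1000);print('bridge',r,cv2.boxPoints(r).round(1).tolist())
E
```

```text
w3 -0.03 outerL 0.5286 inL 0.5295 inR 0.6115 outerR 0.6249 mid 0.5705
w3 -0.02 outerL 0.5299 inL 0.5412 inR 0.6138 outerR 0.6292 mid 0.5775
w3 -0.01 outerL 0.5266 inL 0.5387 inR 0.6193 outerR 0.6339 mid 0.579
w3 0.0 outerL 0.5228 inL 0.5349 inR 0.625 outerR 0.6397 mid 0.5799
w4 -0.12 outerL 0.5215 inL 0.5436 inR 0.5939 outerR 0.6178 mid 0.5688
w4 -0.11 outerL 0.5224 inL 0.5452 inR 0.5945 outerR 0.6188 mid 0.5698
w4 -0.1 outerL 0.5232 inL 0.5458 inR 0.5953 outerR 0.6197 mid 0.5705
w4 -0.09 outerL 0.5236 inL 0.5469 inR 0.5965 outerR 0.6211 mid 0.5717
w4 -0.08 outerL 0.5247 inL 0.5474 inR 0.5973 outerR 0.6213 mid 0.5723
w4 -0.07 outerL 0.5252 inL 0.5486 inR 0.5985 outerR 0.6212 mid 0.5736
w4 -0.06 outerL 0.5265 inL 0.5493 inR 0.5984 outerR 0.6226 mid 0.5739
w4 -0.05 outerL 0.5261 inL 0.5501 inR 0.5992 outerR 0.624 mid 0.5746
w4 -0.04 outerL 0.5269 inL 0.5514 inR 0.5994 outerR 0.6245 mid 0.5754
w4 -0.03 outerL 0.5279 inL 0.5524 inR 0.6098 outerR 0.6242 mid 0.5811
w4 -0.02 outerL 0.5298 inL 0.542 inR 0.6152 outerR 0.6289 mid 0.5786
w4 -0.01 outerL 0.5258 inL 0.5382 inR 0.6202 outerR 0.634
[... 951 characters left out ...]
507812), (45.58414840698242, 14.606762886047363), 31.277679443359375) [[536.5, -241.0], [544.0999755859375, -253.5], [583.0, -229.8000030517578], [575.5, -217.3000030517578]] 0.07220891566649244
bartop ((559.8717041015625, -235.47763061523438), (45.52330780029297, 14.402318954467773), 30.797035217285156) [[536.5999755859375, -240.89999389648438], [544.0, -253.3000030517578], [583.0999755859375, -230.0], [575.7000122070312, -217.60000610351562]]
bridge ((559.9598999023438, -246.48312377929688), (46.87084197998047, 96.97441864013672), 86.24981689453125) [[510.0, -266.70001220703125], [606.7999877929688, -273.0], [609.9000244140625, -226.3000030517578], [513.0999755859375, -219.89999389648438]]
```

```bash
python3 -m crank '[[[4.2,0.8,0],0,150],[[4.2,0.8,0],0,150],[[4.2,0.8,0],0,150],[[0,0,3],8.1,150],[[0,0,3],0,150]]' 40; python3 -m crank '[[[0,0,3],0,150],[[0,0,0],0,150],[[0,0,0],0,150]]'; python3 -c "
from h import *
s=st();move([.578,.3162,.018]);R=Ro.from_rotvec(s['ee_rot']).as_matrix();print(np.degrees(np.arctan2(R[0,0],R[1,0])))"
```

```text
clock: 24.7
position: [0.5788, 0.3173, 0.1247]
ee_rot: [2.376, 2.055, 0.003]
force: [0.4, -1.1, -0.5]
width: 0.412
clock: 25.0
position: [0.5785, 0.3151, 0.0954]
ee_rot: [2.374, 2.058, -0.002]
force: [-0.4, 0.2, 0.1]
width: 0.413
t 25.0 pos [0.5785 0.3151 0.0954] rot [ 2.374e+00  2.058e+00 -2.000e-03] F [-0.4  0.2  0.1] w 0.413
shift cm (current tool axes) [ 0.11 -0.06  7.74]
8.154951060221014
```

```bash
python3 -m crank '[[[0.1,0,3],0,150],[[0,0,3],0,150],[[0,0,1.6],0,150],[[0,0,0],0,150],[[0,0,0],0,150]]'; python3 -c "
from h import *
s=st();move([.578,.3162,.018])"; python3 -m crank '[[[0,0,0],0,255],[[0,0,0],0,255],[[0,0,0],0,255],[[0,0,0],0,255],[[0,0,0],0,255]]';python3 -c "
from h import *
s=st();clusters(tag='w8',show=False)"
```

```text
clock: 25.5
position: [0.5794, 0.3172, 0.0208]
ee_rot: [2.373, 2.058, 0.003]
force: [0.3, 0.8, -0.1]
width: 0.412
t 25.5 pos [0.5794 0.3172 0.0208] rot [2.373 2.058 0.003] F [ 0.3  0.8 -0.1] w 0.412
shift cm (current tool axes) [-0.12 -0.13  0.28]
clock: 26.0
position: [0.5788, 0.3171, 0.0199]
ee_rot: [2.373, 2.059, 0.001]
force: [-0.9, -0.6, 5.6]
width: 0.124
t 26.0 pos [0.5788 0.3171 0.0199] rot [2.373e+00 2.059e+00 1.000e-03] F [-0.9 -0.6  5.6] w 0.124
```

View pics/w8.png

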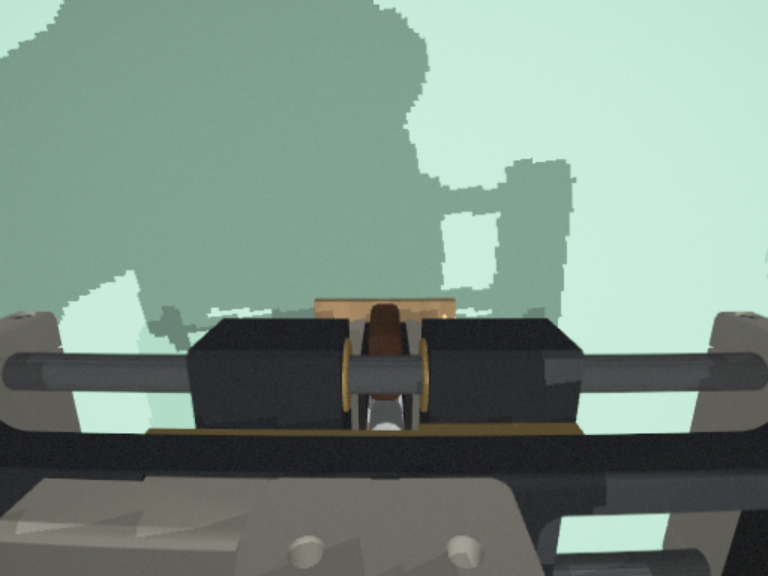

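```bash
python3 -m crank '[[[-1.44,0.73,0],-0.9,255],[[-1.44,0.73,0],-0.9,255],[[-1.44,0.73,0],-0.9,255],[[-1.44,0.73,0],-0.85,255],[[0,0,0],0,255]]';  python3 -c "
from h import *
s=st();move([.5995,.256,.02]);R=Ro.from_rotvec(s['ee_rot']).as_matrix();print(np.degrees(np.arctan2(R[0,0],R[1,0])))
for n in ['scene','side']:
  im,d=get_image(n);save(n+'9.png',im)"
```

```text
clock: 26.55
position: [0.6021, 0.2543, 0.0198]
ee_rot: [2.309, 2.128, 0.001]
force: [1.2, -4.4, 5.8]
width: 0.13
t 26.55 pos [0.6021 0.2543 0.0198] rot [2.309e+00 2.128e+00 1.000e-03] F [ 1.2 -4.4  5.8] w 0.13
shift cm (current tool axes) [ 0.14 -0.28 -0.02]
4.676189725958451
```

View pics/scene9.png

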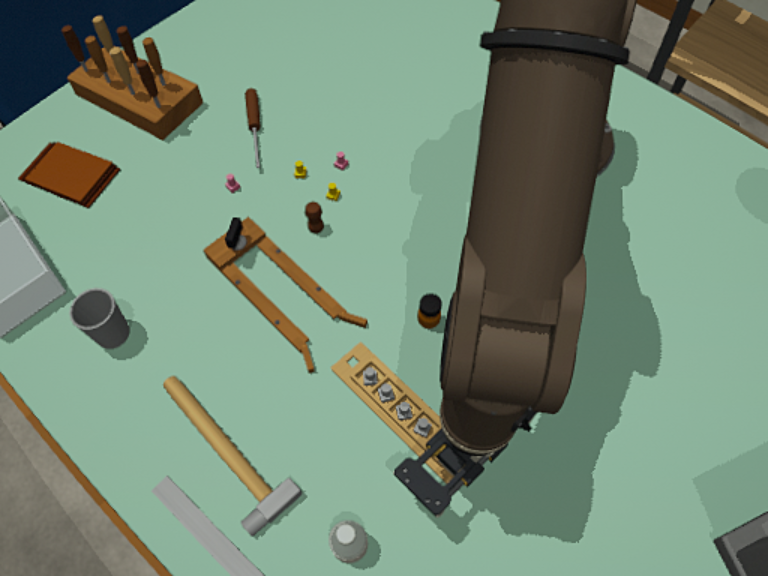

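View pics/side9.png

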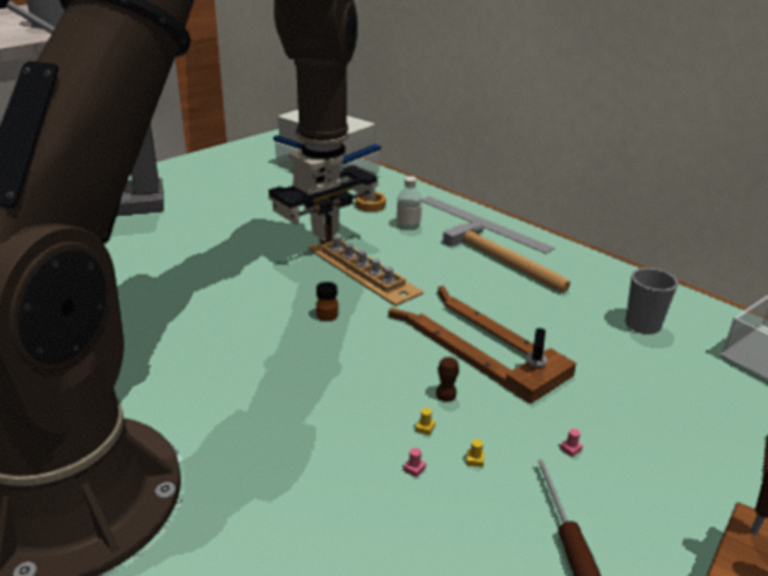

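The scene view shows the tray aligned before the mouth, nose hole at (353,361) and screw at (234,232). I check the lateral alignment with both parts in one cloud.

```bash
cat >> h.py <<'E'
def align():
    im,d=get_image('scene');cal=get_calibration('scene');P=cloud('scene',d,cal)
    h=np.array([-.0804,-.9968]);nrm=np.array([.9968,-.0804]);m0=np.array([.5767,-.0261])
    S=(P[...,:2]-m0)@h;L=(P[...,:2]-m0)@nrm;Z=P[...,2];ok=d>0
    def mid(smin,smax,zlo,zhi,gap):
        out=[]
        for s in np.arange(smin,smax,.01):
            k=ok&(abs(S-s)<.003)&(Z>zlo)&(Z<zhi)&(abs(L)<.06);l=np.sort(L[k])
            if len(l)<6: continue
            if gap:
                g=np.diff(l);i=g.argmax()
                if g[i]>.03: out.append([s,l[i],l[i+1],(l[i]+l[i+1])/2])
            else: out.append([s,l[0],l[-1],(l[0]+l[-1])/2])
        return np.array(out).round(4)
    return im,cal,P,S,L,Z,ok,mid
E
python3 - <<'E'
from h import *
im,cal,P,S,L,Z,ok,mid=align()
print('rails');print(mid(.02,.18,.009,.02,True)[::3])
print('rims');print(mid(-.24,-.07,.012,.022,False)[::2])
E
```

```text
rails
[[ 2.00e-02 -2.56e-02  2.57e-02  1.00e-04]
 [ 5.00e-02 -2.52e-02  2.51e-02 -0.00e+00]
 [ 8.00e-02 -2.54e-02  2.49e-02 -2.00e-04]
 [ 1.10e-01 -2.52e-02  2.49e-02 -1.00e-04]
 [ 1.40e-01 -2.54e-02  2.29e-02 -1.30e-03]
 [ 1.70e-01 -2.41e-02  2.55e-02  7.00e-04]]
rims
[[-0.23   -0.0179  0.0221  0.0021]
 [-0.21   -0.0209  0.023   0.001 ]
 [-0.19   -0.0196  0.0222  0.0013]
 [-0.17   -0.0192  0.0223  0.0015]
 [-0.15   -0.0198  0.0222  0.0012]
 [-0.13   -0.0209  0.0219  0.0005]
 [-0.11   -0.0197  0.0211  0.0007]
 [-0.09   -0.02    0.022   0.001 ]]
```

```bash
python3 -m crank '[[[-1.5,-0.1,0],0,255],[[-1.5,0,0],0,255],[[-1.5,0,0],0,255],[[-1.5,0,0],0,255],[[0,0,0],0,255]]';  python3 - <<'E'
from h import *
s=st();im,cal,P,S,L,Z,ok,mid=align();save('s10.png',im)
h=np.array([-.0804,-.9968]);m0=np.array([.5767,-.0261]);n=np.array([.9968,-.0804]);q=s['position'][:2]-m0;print('s',q@h,'l',q@n)
R=Ro.from_rotvec(s['ee_rot']).as_matrix();print(np.degrees(np.arctan2(R[0,0],R[1,0])))
print(mid(-.2,.02,.012,.022,False)[::2])
E
```

```text
clock: 27.2
position: [0.5953, 0.1945, 0.0198]
ee_rot: [2.309, 2.129, 0.001]
force: [-0.0, -4.0, 6.2]
width: 0.126
t 27.2 pos [0.5953 0.1945 0.0198] rot [2.309e+00 2.129e+00 1.000e-03] F [-0.  -4.   6.2] w 0.126
s -0.22135499020447796 l 0.0008029211282354836
4.659673635129003
[[-0.16   -0.0091  0.0205  0.0057]
 [-0.14   -0.0216  0.0205 -0.0005]
 [-0.12   -0.0218  0.0199 -0.001 ]
 [-0.1    -0.0217  0.0202 -0.0008]
 [-0.08   -0.0221  0.0202 -0.001 ]
 [-0.06   -0.0223  0.0206 -0.0008]
 [-0.04   -0.0211  0.0201 -0.0005]
 [-0.02   -0.0549  0.0545 -0.0002]
 [ 0.     -0.0479  0.0465 -0.0007]]
```

```bash
python3 -m crank '[[[-1.5,0.05,0],0,255],[[-1.5,0,0],0,255],[[-1.5,0,0],0,255],[[-1.5,0,0],0,255],[[-1.5,0,0],0,255]]'; python3 -m crank '[[[-1.5,0,0],0,255],[[-1.5,0,0],0,255],[[-1.5,0,0],0,255],[[-1.5,0,0],0,255],[[0,0,0],0,255]]'; python3 - <<'E'
from h import *
s=st();im,cal,P,S,L,Z,ok,mid=align();save('s11.png',im)
h=np.array([-.0804,-.9968]);m0=np.array([.5767,-.0261]);n=np.array([.9968,-.0804]);q=s['position'][:2]-m0;print('s',q@h,'l',q@n)
R=Ro.from_rotvec(s['ee_rot']).as_matrix();print(np.degrees(np.arctan2(R[0,0],R[1,0])))
E
```

```text
clock: 27.75
position: [0.5898, 0.123, 0.0198]
ee_rot: [-2.306, -2.133, -0.005]
force: [-0.0, 6.7, 4.0]
width: 0.128
clock: 28.25
position: [0.585, 0.0597, 0.0198]
ee_rot: [2.309, 2.129, 0.001]
force: [0.1, -3.4, 8.4]
width: 0.132
t 28.25 pos [0.585  0.0597 0.0198] rot [2.309e+00 2.129e+00 1.000e-03] F [ 0.1 -3.4  8.4] w 0.132
s -0.08623036223522576 l 0.0013422867255573376
4.65611657407968
```

View pics/s11.png

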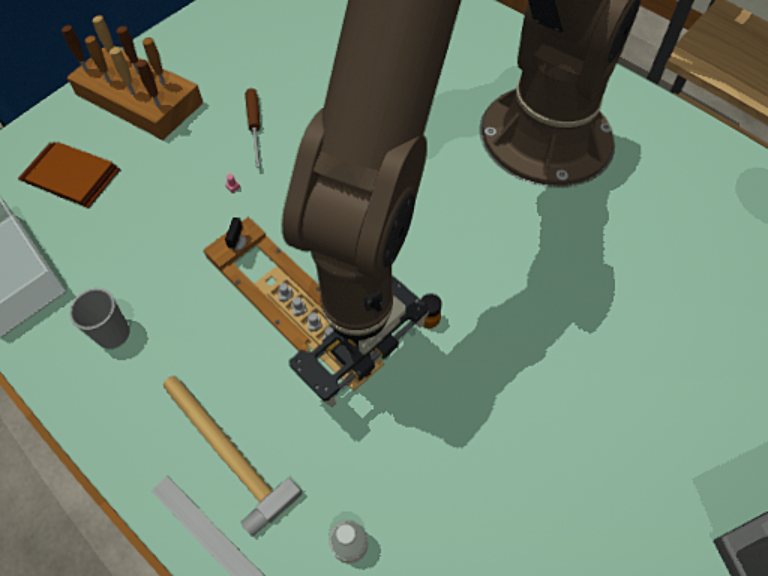

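The tray slides well inside the rails, with its nose at (272,282). Continuing to the stop.

```bash
python3 -m crank '[[[-1.5,0,0],0,255],[[-1.5,0,0],0,255],[[-1.5,0,0],0,255],[[-1.5,0,0],0,255],[[-0.8,0,0],0,255]]'; python3 -m crank '[[[-0.5,0,0],0,255],[[-0.4,0,0],0,255],[[0,0,0],0,255]]';python3 - <<'E'
from h import *
s=st()
h=np.array([-.0804,-.9968]);m0=np.array([.5767,-.0261]);n=np.array([.9968,-.0804]);q=s['position'][:2]-m0;print('s',q@h,'l',q@n)
E
```

```text
clock: 28.8
position: [0.5797, -0.0057, 0.0198]
ee_rot: [-2.307, -2.132, -0.004]
force: [1.0, 6.6, 5.2]
width: 0.123
clock: 29.1
position: [0.5789, -0.0142, 0.0198]
ee_rot: [-2.307, -2.132, -0.003]
force: [0.2, 4.1, 5.8]
width: 0.131
t 29.1 pos [ 0.5789 -0.0142  0.0198] rot [-2.307 -2.132 -0.003] F [0.2 4.1 5.8] w 0.131
s -0.01206427017351488 l 0.0012831197356862137
```

```bash
for i in 1 2 3; do python3 -m crank '[[[-0.3,0,0],0,255],[[0,0,0],0,255]]'; done
```

```text
clock: 29.3
position: [0.5788, -0.0166, 0.0198]
ee_rot: [-2.306, -2.133, -0.004]
force: [-0.0, 6.2, 5.8]
width: 0.126
clock: 29.5
position: [0.5785, -0.0194, 0.0198]
ee_rot: [-2.306, -2.133, -0.004]
force: [-0.3, 6.2, 5.4]
width: 0.132
clock: 29.7
position: [0.5784, -0.0214, 0.0198]
ee_rot: [-2.305, -2.133, -0.005]
force: [0.8, 8.2, 5.9]
width: 0.128
```

```bash
for i in 1 2; do python3 -m crank '[[[-0.2,0,0],0,255],[[0,0,0],0,255]]'; done
```

```text
clock: 29.9
position: [0.5784, -0.0214, 0.0198]
ee_rot: [-2.302, -2.134, -0.008]
force: [0.4, 13.8, 5.1]
width: 0.124
clock: 30.1
position: [0.5784, -0.0215, 0.0198]
ee_rot: [-2.3, -2.135, -0.01]
force: [1.7, 18.5, 4.0]
width: 0.125
```

The force rises with no further travel, so the tray is on the stop. I release it and look.

```bash
python3 -m crank '[[[0.3,0,0],0,255],[[0,0,0],0,200],[[0,0,0],0,160],[[0,0,0],0,150],[[0,0,-3],0,150]]';python3 -m crank '[[[0,0,-4],0,150],[[0,0,-4],0,150],[[0,0,-4],0,150],[[-4,0,0],0,150],[[-4,0,0],0,150]]';python3 -m crank '[[[-4,0,0],0,150],[[0,0,0],0,150],[[0,0,0],0,150]]'; python3 - <<'E'
from h import *
s=st();clusters(tag='w12')
im,cal,P,S,L,Z,ok,mid=align();save('s12.png',im)
E
```

```text
clock: 30.6
position: [0.5747, -0.026, 0.0462]
ee_rot: [-2.306, -2.127, 0.009]
force: [0.4, 0.1, -0.1]
width: 0.397
clock: 31.1
position: [0.5721, -0.1051, 0.1708]
ee_rot: [2.304, 2.133, 0.003]
force: [0.2, -1.4, -1.1]
width: 0.414
clock: 31.4
position: [0.5675, -0.1462, 0.1689]
ee_rot: [-2.311, -2.127, 0.001]
force: [0.5, 1.0, 0.0]
width: 0.413
t 31.4 pos [ 0.5675 -0.1462  0.1689] rot [-2.311e+00 -2.127e+00  1.000e-03] F [0.5 1.  0. ] w 0.413
[691. 116.] 4288 min [ 0.777 -0.14   0.006] max [0.812 0.024 0.028] top [ 0.7956 -0.0546  0.0243] rgb [193. 161. 115.]
[436. 200.] 3666 min [ 0.587 -0.222  0.006] max [0.639 0.007 0.016] top [ 0.6087 -0.1025  0.0135] rgb [171. 122.  82.]
[336. 203.] 3714 min [ 0.517 -0.217  0.006] max [0.551 0.014 0.017] top [ 0.534  -0.0983  0.0134] rgb [121.  90.  66.]
[385.  82.] 426 min [ 0.571 -0.033  0.008] max [ 0.584 -0.007  0.047] top [ 0.5773 -0.0196  0.0441] rgb [101.  70.  51.]
[387. 251.] 2874 min [ 0.542 -0.219  0.006] max [ 0.597 -0.033  0.037] top [ 0.5665 -0.1791  0.0342] rgb [156. 130. 102.]
[386. 139.] 375 min [ 0.562 -0.067  0.006] max [ 0.5
[... 213 characters left out ...]
.557 -0.138  0.006] max [ 0.585 -0.112  0.036] top [ 0.5715 -0.1256  0.0343] rgb [190.5 190.  187. ]
[231. 309.] 322 min [ 0.433 -0.181  0.006] max [ 0.456 -0.162  0.055] top [ 0.4443 -0.164   0.0509] rgb [53. 38. 30.]
[ 95. 400.] 225 min [ 0.306 -0.248  0.006] max [ 0.325 -0.232  0.031] top [ 0.314  -0.2382  0.0288] rgb [167. 137. 151.]
[670. 411.] 844 min [ 0.766 -0.298  0.019] max [ 0.788 -0.248  0.08 ] top [ 0.7704 -0.2625  0.0754] rgb [69. 71. 71.]
[383. 406.] 1147 min [ 0.511 -0.273  0.022] max [ 0.603 -0.225  0.073] top [ 0.5592 -0.2352  0.0701] rgb [132. 101.  68.]
[658. 531.] 226 min [ 0.801 -0.454  0.006] max [ 0.812 -0.401  0.024] top [ 0.8059 -0.4209  0.0211] rgb [155. 163. 162.]
```

View pics/w12.png

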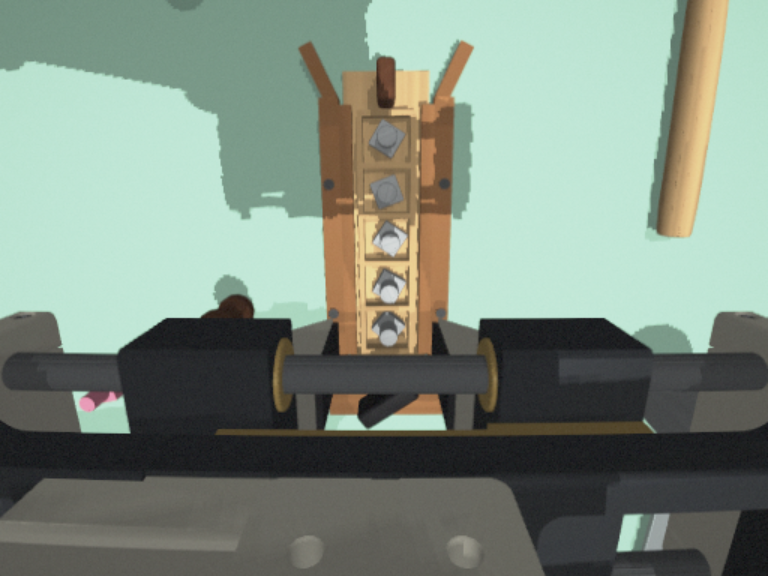

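View pics/s12.png

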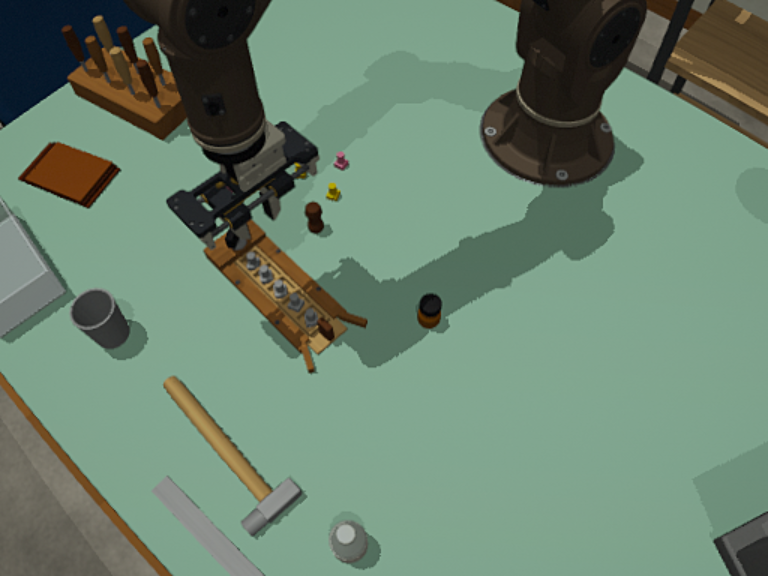

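The tray is home: its fin sits at (.577,-.020), as predicted, and all five dies are in their pockets. Next is the screw bar, so I check the wrist joint.

```bash
python3 - <<'E'
from h import *
s=st();print(np.round(s['joints'],3));R=Ro.from_rotvec(s['ee_rot']).as_matrix();print(np.degrees(np.arctan2(R[0,0],R[1,0])))
a=np.load('pics/w12.npz');P=a['P'];d=a['d']
m=(P[...,2]>.05)&(P[...,2]<.075)&(d>0)&(P[...,0]>.52)&(P[...,0]<.60)&(P[...,1]>-.3)&(P[...,1]<-.2);q=P[m]
r=cv2.minAreaRect(q[:,:2].astype(np.float32)*1000);print('bar',r)
move([.5598,-.2354,.1])
E
```

```text
t 31.5 pos [ 0.5681 -0.1435  0.169 ] rot [-2.307 -2.132 -0.   ] F [ 0.5  0.4 -0.6] w 0.406
[ 0.25   0.432 -0.13   1.734  0.064  0.98   0.018]
4.510514345954734
bar ((560.8330078125, -234.254150390625), (44.46552276611328, 13.988733291625977), 31.139720916748047)
shift cm (current tool axes) [-9.23 -0.11  6.9 ]
```

```bash
python3 -m crank '[[[-4.6,0,0],0,150],[[-4.6,-0.1,0],0,150],[[0,0,1],-8.5,150],[[0,0,1],-8.5,150],[[0,0,1],-8.5,150]]' 60; for i in 1 2; do python3 -m crank '[[[0,0,0.3],-8.5,150],[[0,0,0.3],-8.5,150],[[0,0,0.3],-8.5,150],[[0,0,0.3],-8.5,150],[[0,0,0.3],-8.5,150]]'; done;  python3 -m crank '[[[0,0,0],-8.5,150],[[0,0,0],-6.5,150],[[0,0,0],0,150],[[0,0,0],0,150]]'; python3 - <<'E'
from h import *
s=st();print(np.round(s['joints'],3));R=Ro.from_rotvec(s['ee_rot']).as_matrix();print(np.degrees(np.arctan2(R[0,0],R[1,0])))
move([.5602,-.235,.048])
im,d=get_image('wrist');save('w13.png',im)
E
```

```text
clock: 32.0
position: [0.5604, -0.2346, 0.1388]
ee_rot: [-1.77, -2.595, -0.001]
force: [-0.0, -0.6, 0.2]
width: 0.412
clock: 32.5
position: [0.5605, -0.2343, 0.1241]
ee_rot: [-0.708, -3.061, -0.001]
force: [0.0, -0.4, 0.1]
width: 0.413
clock: 33.0
position: [0.5605, -0.2344, 0.1091]
ee_rot: [-0.449, 3.109, 0.001]
force: [-0.3, -0.0, -0.4]
width: 0.411
clock: 33.4
position: [0.5602, -0.235, 0.1092]
ee_rot: [-0.835, 3.028, 0.001]
force: [0.5, 0.1, 0.1]
width: 0.41
t 33.4 pos [ 0.5602 -0.235   0.1092] rot [-8.350e-01  3.028e+00  1.000e-03] F [0.5 0.1 0.1] w 0.41
[ 0.736  0.61  -0.636  1.71   0.427  0.964  2.047]
-120.82614263699062
shift cm (current tool axes) [0.   0.   6.12]
```

View pics/w13.png

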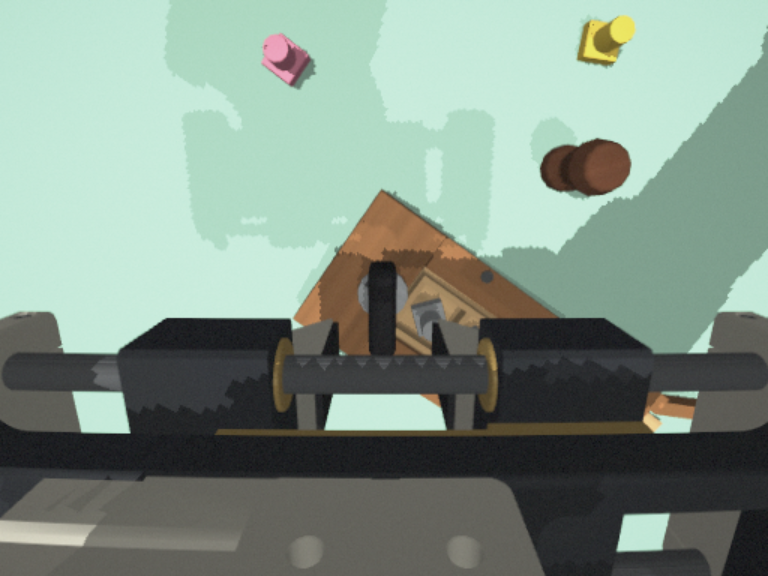

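The bar (383,308) is centred between the fingers, lengthwise to the pads. Descend and grip.

```bash
python3 -m crank '[[[0,0,2.5],0,150],[[0,0,2.5],0,150],[[0,0,1.1],0,170],[[0,0,0],0,170],[[0,0,0],0,255]]' 60; python3 -m crank '[[[0,0,0],0,255],[[0,0,0],0,255],[[0,0,0],0,255],[[0,0,0],0,255]]'; python3 -m crank '[[[0,0,0.3],0,255],[[0,0,0],0,255],[[0,0,0.2],0,255],[[0,0,0],0,255]]'
```

```text
clock: 33.95
position: [0.5605, -0.2359, 0.049]
ee_rot: [-0.837, 3.027, -0.0]
force: [-0.1, -0.4, 0.4]
width: 0.289
clock: 34.35
position: [0.5609, -0.2363, 0.049]
ee_rot: [-0.837, 3.026, -0.002]
force: [2.1, -0.6, 2.2]
width: 0.151
clock: 34.75
position: [0.5609, -0.2364, 0.0441]
ee_rot: [-0.837, 3.026, -0.002]
force: [0.1, -0.7, 11.6]
width: 0.146
```

```bash
python3 -m crank '[[[0,0,0.15],0,255],[[0,0,0],0,255]]'; python3 -m crank '[[[0,0,0.01],8,255],[[0,0,0.01],8,255],[[0,0,0.01],8,255],[[0,0,0.01],8,255]]'; python3 -c "
from h import *
s=st();print(s['ft_torque'],s['joints'].__repr__())"
```

```text
clock: 34.95
position: [0.561, -0.2363, 0.0429]
ee_rot: [-0.837, 3.026, -0.002]
force: [-1.3, -0.9, 14.1]
width: 0.146
clock: 35.35
position: [0.5609, -0.2359, 0.0427]
ee_rot: [0.038, 3.139, -0.001]
force: [-1.7, 1.0, 15.1]
width: 0.15
t 35.35 pos [ 0.5609 -0.2359  0.0427] rot [ 3.800e-02  3.139e+00 -1.000e-03] F [-1.7  1.  15.1] w 0.15
[0.51509652 0.33921027 0.06243691] array([ 0.61380447,  0.65443388, -0.44789839,  1.76957337,  0.37585604,
        0.80104691,  1.52893368])
```

```bash
python3 -m crank '[[[0,0,0.06],8,255],[[0,0,0.02],8,255],[[0,0,0.01],8,255],[[0,0,0.01],8,255],[[0,0,0.01],8,255]]'; python3 -c "
from h import *
s=st();print(s['ft_torque'])"; python3 -m crank '[[[0,0,0.01],8,255],[[0,0,0.01],8,255],[[0,0,0.01],8,255],[[0,0,0.01],8,255],[[0,0,0.01],8,255]]'; python3 -c "
from h import *
s=st();print(s['ft_torque'],s['joints'].__repr__())"
```

```text
clock: 35.85
position: [0.5612, -0.2354, 0.0417]
ee_rot: [1.108, 2.937, 0.001]
force: [-2.0, 3.4, 16.0]
width: 0.144
t 35.85 pos [ 0.5612 -0.2354  0.0417] rot [1.108e+00 2.937e+00 1.000e-03] F [-2.   3.4 16. ] w 0.144
[0.73398356 0.31831863 0.06677708]
clock: 36.35
position: [0.5617, -0.2353, 0.0414]
ee_rot: [2.046, 2.381, 0.004]
force: [-0.2, 3.4, 15.3]
width: 0.151
t 36.35 pos [ 0.5617 -0.2353  0.0414] rot [2.046 2.381 0.004] F [-0.2  3.4 15.3] w 0.151
[0.82102349 0.01471091 0.01153223] array([ 0.36293306,  0.6116511 , -0.07740611,  1.79341847,  0.06446012,
        0.73588113,  0.40309375])
```

```bash
python3 -m crank '[[[0,0,0.05],8,255],[[0,0,0.015],8,255],[[0,0,0.015],8,255],[[0,0,0.01],8,255],[[0,0,0.01],8,255]]'; python3 -c "
from h import *
s=st();print(s['ft_torque'])"; python3 -m crank '[[[0,0,0.01],8,255],[[0,0,0.01],8,255],[[0,0,0.01],8,255],[[0,0,0.01],8,255],[[0,0,0.01],8,255]]'; python3 -c "
from h import *
s=st();print(s['ft_torque'],s['joints'].__repr__())"
```

```text
clock: 36.85
position: [0.5622, -0.2354, 0.0405]
ee_rot: [2.737, 1.538, 0.006]
force: [0.6, 3.3, 17.0]
width: 0.146
t 36.85 pos [ 0.5622 -0.2354  0.0405] rot [2.737 1.538 0.006] F [ 0.6  3.3 17. ] w 0.146
[ 0.69621125 -0.1627838   0.05236951]
clock: 37.35
position: [0.5625, -0.2359, 0.0401]
ee_rot: [3.099, 0.509, 0.007]
force: [2.0, 2.2, 17.0]
width: 0.148
t 37.35 pos [ 0.5625 -0.2359  0.0401] rot [3.099 0.509 0.007] F [ 2.   2.2 17. ] w 0.148
[ 0.51604524 -0.21740406  0.01101011] array([ 0.1007258 ,  0.62622557,  0.30775176,  1.81757473, -0.27019908,
        0.73398766, -0.69034043])
```

```bash
python3 -m crank '[[[0,0,0.015],8,255],[[0,0,0.01],8,255],[[0,0,0.01],8,255],[[0,0,0.01],8,255],[[0,0,0.01],8,255]]'; python3 -m crank '[[[0,0,0.01],8,255],[[0,0,0.01],8,255],[[0,0,0.01],8,255],[[0,0,0.01],8,255],[[0,0,0.01],8,255]]'; python3 -c "
from h import *
s=st();print(s['ft_torque'],s['joints'].__repr__());get_image('wrist')
im,d=get_image('scene');save('s14.png',im[100:220,110:270],4)
im,d=get_image('side');save('d14.png',im[180:290,290:420],5)"
```

```text
clock: 37.85
position: [0.5625, -0.2364, 0.0396]
ee_rot: [3.087, -0.582, 0.008]
force: [1.9, 1.1, 16.1]
width: 0.149
clock: 38.35
position: [0.562, -0.2369, 0.039]
ee_rot: [-2.701, 1.603, -0.007]
force: [0.4, -0.4, 16.8]
width: 0.148
t 38.35 pos [ 0.562  -0.2369  0.039 ] rot [-2.701  1.603 -0.007] F [ 0.4 -0.4 16.8] w 0.148
[0.27911853 0.06091029 0.01959033] array([-0.14139398,  0.70949825,  0.69374192,  1.8392571 , -0.6113707 ,
        0.81356204, -1.77385938])
```

View pics/d14.png

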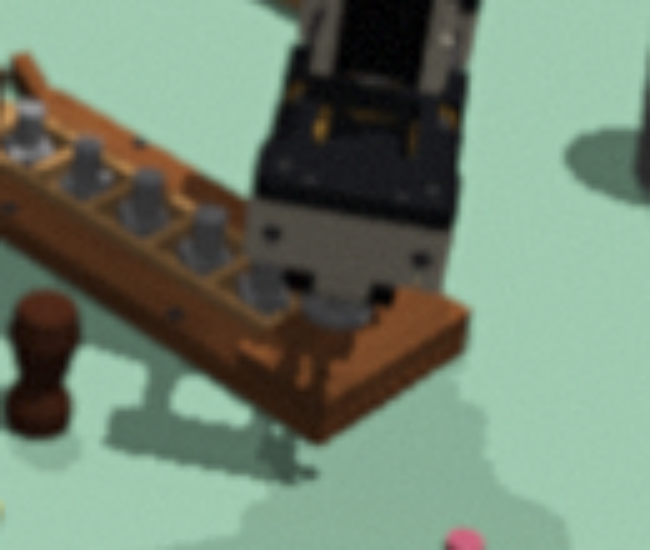

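```bash
python3 -m crank '[[[0,0,0.015],8,255],[[0,0,0.01],8,255],[[0,0,0.01],8,255],[[0,0,0.01],8,255],[[0,0,0],0,255]]'; python3 -m crank '[[[0,0,-0.3],0,255],[[0,0,0],0,255],[[0,0,-0.25],0,255],[[0,0,0],0,255]]';python3 -c "
from h import *
s=st();print(s['ft_torque'],s['joints'].__repr__())"
```

```text
clock: 39.0
position: [0.5615, -0.2369, 0.0383]
ee_rot: [-2.155, 2.284, -0.005]
force: [-0.3, 1.3, 17.6]
width: 0.148
clock: 39.4
position: [0.5614, -0.2369, 0.0433]
ee_rot: [-2.161, 2.279, -0.005]
force: [2.9, -1.9, 5.2]
width: 0.15
t 39.4 pos [ 0.5614 -0.2369  0.0433] rot [-2.161  2.279 -0.005] F [ 2.9 -1.9  5.2] w 0.15
[-0.15680675 -0.63816781 -0.03524258] array([-0.22612143,  0.75908562,  0.84623684,  1.84370536, -0.73226406,
        0.88009495, -2.21639697])
```

```bash
python3 -m crank '[[[0,0,-0.12],0,255],[[0,0,0],0,255],[[0,0,0],0,255]]'; python3 -m crank '[[[0,0,-0.08],0,255],[[0,0,0],0,255],[[0,0,0],0,255]]'; python3 -m crank '[[[0,0,-0.06],0,255],[[0,0,0],0,255],[[0,0,0],0,255]]'
```

```text
clock: 39.7
position: [0.5614, -0.2368, 0.044]
ee_rot: [-2.161, 2.279, -0.005]
force: [5.0, -2.9, 4.3]
width: 0.149
clock: 40.0
position: [0.5614, -0.2368, 0.0447]
ee_rot: [-2.161, 2.279, -0.005]
force: [5.4, -3.0, 3.1]
width: 0.147
clock: 40.3
position: [0.5614, -0.2368, 0.0452]
ee_rot: [-2.161, 2.279, -0.005]
force: [4.1, -2.7, 2.1]
width: 0.147
```

```bash
python3 -m crank '[[[0,0,0],-8.5,255],[[0,0,0],-8.5,255],[[0,0,0],-8.5,255],[[0,0,0],-8.5,255],[[0,0,0],-8.5,255]]'; python3 -c "
from h import *
s=st();print(s['ft_torque'])"; for i in 1 2 3; do python3 -m crank '[[[0,0,0],-8.5,255],[[0,0,0],-8.5,255],[[0,0,0],-8.5,255],[[0,0,0],-8.5,255],[[0,0,0],-8.5,255]]'; done;  python3 -c "
from h import *
s=st();print(s['ft_torque'],s['joints'].__repr__())"
```

```text
clock: 40.8
position: [0.562, -0.2367, 0.0454]
ee_rot: [2.845, -1.332, 0.006]
force: [6.5, -1.6, 2.1]
width: 0.147
t 40.8 pos [ 0.562  -0.2367  0.0454] rot [ 2.845 -1.332  0.006] F [ 6.5 -1.6  2.1] w 0.147
[-0.38951095 -1.40762078 -0.02573348]
clock: 41.3
position: [0.5623, -0.2362, 0.0454]
ee_rot: [3.134, -0.21, 0.006]
force: [7.0, -1.5, 2.3]
width: 0.147
clock: 41.8
position: [0.5623, -0.2356, 0.0453]
ee_rot: [2.996, 0.941, 0.006]
force: [6.6, 0.8, 2.7]
width: 0.149
clock: 42.3
position: [0.5618, -0.2352, 0.0452]
ee_rot: [2.451, 1.963, 0.004]
force: [5.4, 0.5, 2.5]
width: 0.149
t 42.3 pos [ 0.5618 -0.2352  0.0452] rot [2.451 1.963 0.004] F [5.4 0.5 2.5] w 0.149
[ 0.2908584 -1.289013   0.016402 ] array([ 0.28716351,  0.60403709,  0.03254935,  1.79767929, -0.02923866,
        0.73752738,  0.11509794])
```

```bash
for i in 1 2 3; do python3 -m crank '[[[0,0,0],-8.5,255],[[0,0,0],-8.5,255],[[0,0,0],-8.5,255],[[0,0,0],-8.5,255],[[0,0,0],-8.5,255]]'; done;  python3 -m crank '[[[0,0,0.3],0,255],[[0,0,0],0,255],[[0,0,0.3],0,255],[[0,0,0],0,255]]';python3 -c "
from h import *
s=st();print(s['ft_torque'],s['joints'].__repr__());move([.5603,-.2356,s['position'][2]])"
```

```text
clock: 42.8
position: [0.5612, -0.2352, 0.045]
ee_rot: [1.573, 2.717, 0.002]
force: [4.0, 1.4, 1.2]
width: 0.145
clock: 43.3
position: [0.5607, -0.2357, 0.0449]
ee_rot: [0.482, 3.103, 0.001]
force: [3.6, 0.3, 2.6]
width: 0.145
clock: 43.8
position: [0.5608, -0.2362, 0.045]
ee_rot: [-0.675, 3.067, -0.001]
force: [4.0, -1.5, 1.0]
width: 0.142
clock: 44.2
position: [0.5609, -0.2362, 0.0396]
ee_rot: [-0.659, 3.07, -0.002]
force: [0.5, -0.8, 14.4]
width: 0.149
t 44.2 pos [ 0.5609 -0.2362  0.0396] rot [-6.59e-01  3.07e+00 -2.00e-03] F [ 0.5 -0.8 14.4] w 0.149
[-0.10011975 -0.12826178 -0.0103595 ] array([ 0.6804204 ,  0.68206332, -0.55143071,  1.76508146,  0.46640867,
        0.82580454,  1.90009172])
shift cm (current tool axes) [ 0.03  0.08 -0.  ]
```

```bash
python3 -m crank '[[[0,0,0.1],0,255],[[0,0,0.01],8,255],[[0,0,0.01],8,255],[[0,0,0.01],8,255],[[0,0,0.01],8,255]]'; for i in 1 2 3 4; do  python3 -m crank '[[[0,0,0.015],8,255],[[0,0,0.01],8,255],[[0,0,0.01],8,255],[[0,0,0.01],8,255],[[0,0,0.01],8,255]]'; done; python3 -c "
from h import *
s=st();print(s['ft_torque'],s['joints'].__repr__())"
```

```text
clock: 44.7
position: [0.5609, -0.2358, 0.0387]
ee_rot: [0.222, 3.132, -0.001]
force: [-0.4, 1.7, 16.1]
width: 0.15
clock: 45.2
position: [0.5612, -0.2354, 0.0382]
ee_rot: [1.279, 2.867, 0.002]
force: [0.5, 2.0, 15.6]
width: 0.148
clock: 45.7
position: [0.5618, -0.2352, 0.0379]
ee_rot: [2.182, 2.257, 0.004]
force: [1.6, 2.8, 15.5]
width: 0.149
clock: 46.2
position: [0.5622, -0.2355, 0.0375]
ee_rot: [2.823, 1.374, 0.006]
force: [2.4, 2.6, 14.9]
width: 0.146
clock: 46.7
position: [0.5625, -0.236, 0.0371]
ee_rot: [3.123, 0.325, 0.008]
force: [2.9, 1.5, 15.9]
width: 0.151
t 46.7 pos [ 0.5625 -0.236   0.0371] rot [3.123 0.325 0.008] F [ 2.9  1.5 15.9] w 0.151
[ 0.35720349 -0.57054656  0.05273308] array([ 0.07156351,  0.63603957,  0.35186379,  1.82229227, -0.31276359,
        0.73265648, -0.76954272])
```

```bash
python3 -m crank '[[[0,0,0.04],8,255],[[0,0,0.015],8,255],[[0,0,0.01],8,255],[[0,0,0.01],8,255],[[0,0,0.01],8,255]]'; for i in 1 2; do  python3 -m crank '[[[0,0,0.015],8,255],[[0,0,0.01],8,255],[[0,0,0.01],8,255],[[0,0,0.01],8,255],[[0,0,0],8,255]]'; done; python3 -c "
from h import *
s=st();print(s['ft_torque'],s['joints'].__repr__())
im,d=get_image('side');save('d15.png',im[180:290,290:420],5)"
```

```text
clock: 47.2
position: [0.5624, -0.2366, 0.0364]
ee_rot: [-3.047, 0.763, -0.008]
force: [3.0, 0.8, 17.6]
width: 0.146
clock: 47.7
position: [0.5619, -0.2369, 0.0359]
ee_rot: [-2.601, 1.759, -0.007]
force: [1.0, 0.0, 18.9]
width: 0.146
clock: 48.2
position: [0.5614, -0.2369, 0.0355]
ee_rot: [-1.842, 2.542, -0.005]
force: [0.1, -0.2, 19.0]
width: 0.147
t 48.2 pos [ 0.5614 -0.2369  0.0355] rot [-1.842  2.542 -0.005] F [ 0.1 -0.2 19. ] w 0.147
[0.40065753 0.10297823 0.01133254] array([-0.26022005,  0.80416948,  0.91607515,  1.85186207, -0.81262248,
        0.90691347, -2.40976848])
```

View pics/d15.png

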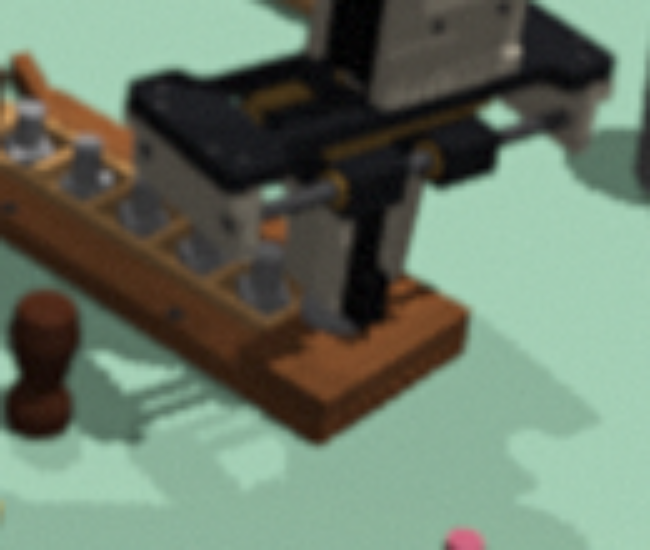

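The force climbs to 19 N as the descent stops, and the collar looks seated. I unload, open, rise and check.

```bash
python3 -m crank '[[[0,0,-0.3],0,255],[[0,0,0],0,255],[[0,0,-0.3],0,255],[[0,0,0],0,255],[[0,0,0],0,200]]'; python3 -m crank '[[[0,0,0],0,170],[[0,0,0],0,150],[[0,0,0],0,150],[[0,0,-2],0,150],[[0,0,-4],0,150]]';python3 -m crank '[[[0,0,-4],0,150],[[0,0,-4],0,150],[[4,0,0],0,150],[[4,0,0],0,150],[[0,0,0],0,150]]'; python3 - <<'E'
from h import *
s=st();im,d,P,lab=clusters(tag='w16')
im,d=get_image('scene');save('s16.png',im)
P=cloud('scene',d,get_calibration('scene'))
a=np.load('pics/scene0.npz')['P']
im2,d2=get_image('side');save('d16.png',im2[170:300,190:400],3.5)
P2=cloud('side',d2,get_calibration('side'));b=np.load('pics/side0.npz')['P']
for n,Q in [('scene',P),('scene0',a),('side',P2),('side0',b)]:
    k=(abs(Q[...,0]-.56)<.03)&(abs(Q[...,1]+.235)<.03)&(Q[...,2]>.045)&(Q[...,2]<.085)
    print(n,k.sum(),np.percentile(Q[k][:,2],[50,95,99]) if k.sum()>5 else '')
E
```

```text
clock: 48.75
position: [0.5601, -0.2361, 0.0397]
ee_rot: [-1.851, 2.538, -0.001]
force: [-0.4, -0.4, -0.1]
width: 0.192
clock: 49.25
position: [0.5581, -0.2347, 0.0975]
ee_rot: [1.854, -2.533, -0.008]
force: [0.7, 0.3, 0.4]
width: 0.408
clock: 49.75
position: [0.5323, -0.3184, 0.1807]
ee_rot: [1.844, -2.541, 0.005]
force: [-0.5, -1.0, 0.0]
width: 0.41
t 49.75 pos [ 0.5323 -0.3184  0.1807] rot [ 1.844 -2.541  0.005] F [-0.5 -1.   0. ] w 0.41
[112.  21.] 1850 min [ 0.616 -0.57   0.006] max [ 0.699 -0.522  0.019] top [ 0.6695 -0.547   0.0161] rgb [132.  79.  51.]
[567.  62.] 1520 min [ 0.324 -0.455  0.006] max [ 0.425 -0.338  0.025] top [ 0.3488 -0.433   0.0221] rgb [88. 60. 45.]
[ 13. 233.] 1113 min [ 0.798 -0.487  0.006] max [ 0.811 -0.4    0.047] top [ 0.808  -0.4078  0.0398] rgb [138. 145. 145.]
[440. 198.] 300 min [ 0.466 -0.361  0.006] max [ 0.487 -0.339  0.03 ] top [ 0.4766 -0.3499  0.0283] rgb [211.  134.  153.5]
[585. 246.] 315 min [ 0.365 -0.292  0.006] max [ 0.389 -0.265  0.03 ] top [ 0.3771 -0.279   0.0283] rgb [195. 181.  78.]
[670. 270.] 346 min [ 0.304 -0.248  0.006] max 
[... 153 characters left out ...]
 0.5471 -0.2561  0.0229] rgb [92. 67. 46.]
[103. 410.] 786 min [ 0.765 -0.305  0.033] max [ 0.783 -0.252  0.08 ] top [ 0.7685 -0.2851  0.0769] rgb [62. 63. 64.]
[353. 412.] 450 min [ 0.589 -0.217  0.007] max [ 0.614 -0.171  0.015] top [ 0.6008 -0.1964  0.0129] rgb [155. 111.  74.]
[393. 412.] 690 min [ 0.543 -0.234  0.006] max [ 0.587 -0.157  0.066] top [ 0.565  -0.2227  0.0636] rgb [105.  93.  80.]
[433. 412.] 275 min [ 0.526 -0.194  0.011] max [ 0.542 -0.155  0.015] top [ 0.5336 -0.1747  0.013 ] rgb [99. 72. 49.]
scene 126 [0.06411514 0.06683348 0.06792827]
scene0 168 [0.06911227 0.0728581  0.07361356]
side 239 [0.06020002 0.06650525 0.06689429]
side0 157 [0.06973011 0.07274671 0.07344459]
```

View pics/d16.png

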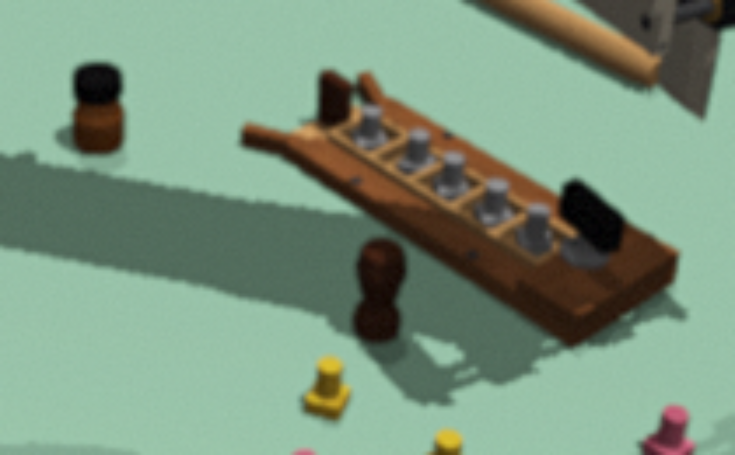

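View pics/s16.png

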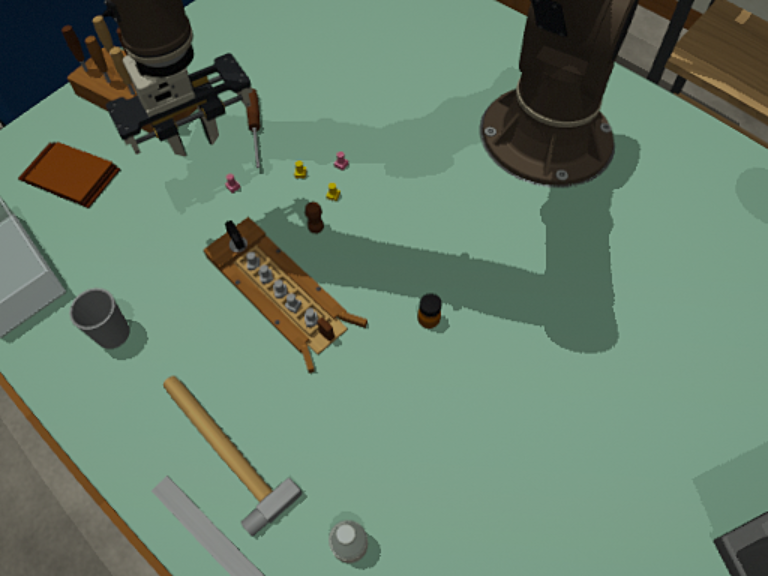

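The unpressed bar top dropped from 73 to about 67 mm, so the screw is fully driven. All five dies are in the tray, the tray is home, the slicker and jar are untouched, and the gripper is clear. I hand the job in.

```bash
python3 - <<'E'
from h import *
im,cal,P,S,L,Z,ok,mid=align()
k=ok&(Z>.038)&(Z<.05)&(abs(L)<.02)&(abs(S)<.04);print('fin s,l',S[k].mean(),L[k].mean(),k.sum(), st()['force'])
print(workorder.sign_off())
E
```

```text
t 49.95 pos [ 0.5361 -0.3113  0.179 ] rot [-1.857e+00  2.534e+00  2.000e-03] F [-1.2  0.9  0.2] w 0.41
fin s,l -0.006095099330320079 0.0001835524971934031 71 [-1.23601332  0.925661    0.23411301]
the job is handed in; nothing more can be done
None
```

I put all five grey steel dies into the tray, one to a pocket. Then I slid the tray home by its fin and drove the screw down in two pressed clockwise passes of about 300° each. Between passes I let the bar spring up and spun it back while still holding it, rather than taking a fresh grip. The job is handed in at about 50 s of the 210 s allowed; it reports no verdict.

My last checks all agreed:
- **Tray:** the fin measured 6.1 mm before the holder mouth, against an expected 6 mm, and 0.2 mm off the centre line.
- **Dies:** all five showed in their pockets in the side and scene views.
- **Screw:** the unpressed bar top is about 6 mm lower than at the start (5.7 to 6.5 mm depending on the camera). I could not read screw_feed directly, so this is from the cameras. The force rose to 19 N at the end of the second pass, and the collar looked seated on the wood in the pictures.
- **Bystanders and gripper:** the slicker and jar are standing where they were, by the pictures. The gripper is clear of everything.

No check failed. I saw no die get knocked aside and no slackened grip.

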